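# Tip only the tomatoes from the two-section dish

## Robot

A 6-joint arm with a two-finger parallel gripper is mounted at the origin on a cart in front of the work surface, level with it; the furniture and walls round the work are solid. World frame = base frame: x ahead of the robot, y to its left, z up, the work surface at z = 0. Lengths are in m, angles in rad, forces in N, time in s.
With the tool pointing down it reaches from about 0.325 to 0.75 m from the base axis. Payload 7.6 kg.
Tool frame: the origin (TCP) lies between the finger pads, 19 mm behind the fingertips; this is the grasp point; z points along the fingers, y is the line along which they close (so a half turn about z gives the same grasp; the last joint's range is limited). The gripper opens to 85 mm and grips with 20 to 120 N. Pads are 22 mm wide; open, the fingers measure 114 mm over their backs; the gripper's body (76 mm by 85 mm) begins 54 mm behind the grasp point. The pads swing forward as they close: fully open they stand 13 mm farther back than shut.
Start: joints at [-1.18, 0.052, 1.401, -0, 1.689, -0.07], TCP at [0.233, -0.47, 0.25] pointing down, gripper open.
Joint ranges: [-2.9, 2.9], [-0.91, 2.17], [0.12, 2.37], [-1.06, 4.2], [0.26, 2.73], [-2.93, 2.93]. Speed limits (rad/s): [2.57, 2.57, 3.01, 3.14, 3.14, 3.14].

## Interface

Orientations are given as a unit quaternion [w, x, y, z].
In Python, from plant import monitor, vision, hand_in, finder gives the robot as it stands.
- The arm moves only by the tool carry_out, never from a script. Its argument "commands" is text: rows parted by semicolons, each of 7 numbers parted by spaces: the shift along the tool's x, y, z scaled (see below), then the turn, a rotation vector about the tool's x, y, z scaled (see below), then the opening, from 0 (shut) to 1 (fully open). In form: dx dy dz ax ay az hand; .... A call has 1 to 12 rows; each row is the pose to reach, as a shift and turn from the pose commanded when the call began, along the tool's axes at that moment, turning the shorter way round; what a row does not reach only later rows make up. The controller multiplies each number of a shift by 0.1 m and each number of a turn by 360 degrees. A row lasts 1/8 s, in which the tool goes at most 62.5 mm and 10.7 degrees, less where a joint would pass 70% of its speed; a pose out of reach is approached as far as the arm can. A call with a number of a shift or a turn outside -1 to 1 is refused whole. A call with a gripper value outside its range is refused whole. The fingers move at their own pace and stop on an object; "squeeze" is the grip in N (left out, the last holds). Time passes only in rows, so rows that repeat a pose let the fingers close. It gives the time, the measured TCP pose, the force, the opening and the grip force at its end, in the units of the state.
- monitor.get_state(): the state, without advancing time (a new reading comes with each control period).
- vision.capture(name): name is "scene" or "top" or "wrist"; returns a dict with "image" (480x640x3 uint8, red, green, blue), "depth" (480x640 float32, m along the optical axis (not along the pixel's ray), 0 where there is no reading), "fov_y" (degrees; the focal length in pixels is half the picture's height over the tangent of half this angle, whatever the lens; pixels are square), "cx", "cy" (the principal point, pixels), "position" and "rotation" of the camera in the world. Camera axes: x right, y down, z forward; pixel columns grow to the right and rows downward; lengths in m; the calibration is good to about 2 mm. A picture is of the moment at which its call begins.
- hand_in(): hands the job in; it is judged then, once.
Trained networks look in the newest picture that a camera, given by its name, has taken for a name from the list of things; names that differ only in an ending like _2 or _b are one class to them, and where a whole thing is asked for, a point or a joint stands for the part that bears it (a point fixed in the world has none). Each returns a list of dicts, best first, with "conf" (0 to 1); they miss things now and then, are a little off and sometimes report something else, mostly with a low value. They report only what shows in the picture. A call takes as long as a camera call.
- finder.search_frame(camera, label): "centre" ([x, y, z] in m, in world coordinates, good to about 4 mm: the middle of the surface that is visible of it).
The state is a dict: "time": time; "joint_positions": joint angles; "dq": joint speeds; "effort": joint torques, N m; "tcp_pos": TCP position; "eef_rot": TCP orientation; "contact_force": force on the tool from outside, world axes, zero at the start; "ft_torque": the same for the moment, N m; "opening": opening from 0.0 (shut) to 1.0 (fully open); "gripper_force": force on a finger pad.
Only numpy, scipy, OpenCV 4.12 (cv2) and the standard library are available. Lean on these libraries where they do the work, as an engineer would, in place of code of your own. Each camera call takes 0.05 s, during which the arm holds its last target. There are 200 camera calls.

## Task

Pick up the blue two-section dish by its upright wooden grip, turn it so that the cherry tomatoes' side faces down over the wooden salad bowl and tip all four tomatoes into the bowl; all four olives must stay in their own section. Then set the dish down level in the sunk well of the round dark serving board and let go. Leave the salad bowl upright where it stands and do not disturb the tumbler, the garlic or the pepper shaker.

Things in the scene. Friction and masses are not known exactly. Their poses are not given: they have to be found in the camera images.
- dish: loose round blue two-section dish, 0.32 kg, any yaw: rim 182 mm wide and 42 mm high, wall 4 mm, foot 98 mm wide and 7 mm high, inner floor 8 mm above the underside. A divider 9 mm thick, as high as the rim, runs along its x axis: tomatoes on the +y side, olives on the -y side. On its middle stands a wooden grip plate (see dish_grip). Origin: centre of the underside, z up
- dish_grip (a point): point to hold, 68 mm above the dish's underside, axes as the dish: middle of the upright grip plate, 60 mm long (x), 10 mm thick (y), flat faces, half-round top ending 92 mm above the underside. Fingers close along the dish's y; with the TCP here the fingertips end 49 mm above the underside, clear of the food. The mass centre lies below, so the dish hangs level
- dish_lip (a point): rim of the tomato section, at dish (0, 90, 42) mm; tomatoes leave here when the dish is tipped about its x axis with +y going down. Inside, the wall slopes outward at about 40 degrees from level, so the balls roll out only beyond that tip: 65 to 70 degrees empty the section, and the olives then lie against the divider and stay
- salad_bowl: loose turned wooden bowl, 0.6 kg, 180 mm across the rim, 168 mm across inside at the rim, 70 mm high, inner floor 8 mm up; origin at the centre of the underside
- salad_bowl_mouth (a point): centre of the salad bowl's mouth, at rim height (70 mm above its underside)
- board: round serving board of dark wood, fixed to the worktop, 138 mm in diameter and 16 mm high, with a round well sunk in its top: about 108 mm wide, 6 mm deep. Origin at the centre of the underside
- board_well (a point): centre of the floor of the board's well, 10 mm above the worktop: the dish's underside rests here, its 98 mm foot inside the well
- tomato0: cherry tomato, a red ball of 25 mm diameter (12 g) with a small green calyx; origin at its centre. It starts in the tomato section (+y side) of the dish
- tomato1: cherry tomato, a red ball of 25 mm diameter (12 g) with a small green calyx; origin at its centre. It starts in the tomato section (+y side) of the dish
- tomato2: cherry tomato, a red ball of 25 mm diameter (12 g) with a small green calyx; origin at its centre. It starts in the tomato section (+y side) of the dish
- tomato3: cherry tomato, a red ball of 25 mm diameter (12 g) with a small green calyx; origin at its centre. It starts in the tomato section (+y side) of the dish
- olive0: green olive, 26 mm long and 20 mm thick (10 g), rolls; origin at its centre, long axis = its x. It starts in the olive section (-y side) of the dish
- olive1: green olive, 26 mm long and 20 mm thick (10 g), rolls; origin at its centre, long axis = its x. It starts in the olive section (-y side) of the dish
- olive2: green olive, 26 mm long and 20 mm thick (10 g), rolls; origin at its centre, long axis = its x. It starts in the olive section (-y side) of the dish
- olive3: green olive, 26 mm long and 20 mm thick (10 g), rolls; origin at its centre, long axis = its x. It starts in the olive section (-y side) of the dish
- pan_handle_end (a point): an obstacle, always here: near end of a thin dark handle that juts 135 mm from the bowls on the dish rack towards the robot, 0.37 to 0.40 m above the worktop; tip at x 0.57, y 0.12, running back to x 0.70, y 0.21. Carry things past on the robot's side of it. The wooden dish rack itself, 0.25 m high, stands beyond x = 0.63 from y = -0.05 to 0.36
- glass_tumbler: clear glass tumbler, 81 mm wide, 91 mm high, a bystander that must stay where it stands; origin at the centre of its underside
- garlic: garlic bulb, 54 mm wide, 53 mm high, a bystander that must stay where it stands; origin at the centre of its underside
- pepper_mill: small glass pepper shaker with a grey top, 44 mm wide, 90 mm high, a bystander that must stay where it stands; origin at the centre of its underside

How it is judged:
On the way, in this order (a step that is already met when the one before it is completed fails the run):
1. the dish is lifted off the worktop, with the olives in their section (height (world z) of dish above 0.04 m and y of olive0 in the frame of dish between -0.085 and -0.004 m and x of olive0 in the frame of dish between -0.085 and 0.085 m and z of olive0 in the frame of dish between 0.008 and 0.055 m and y of olive1 in the frame of dish between -0.085 and -0.004 m and x of olive1 in the frame of dish between -0.085 and 0.085 m and z of olive1 in the frame of dish between 0.008 and 0.055 m and y of olive2 in the frame of dish between -0.085 and -0.004 m and x of olive2 in the frame of dish between -0.085 and 0.085 m and z of olive2 in the frame of dish between 0.008 and 0.055 m and y of olive3 in the frame of dish between -0.085 and -0.004 m and x of olive3 in the frame of dish between -0.085 and 0.085 m and z of olive3 in the frame of dish between 0.008 and 0.055 m), for 0.2 s.
2. the dish is tipped, with the lip of the tomato section over the salad bowl (angle between dish's own z axis and vertical above 0.6 rad and horizontal distance between dish_lip and salad_bowl_mouth below 0.085 m), for 0.2 s.
3. all four tomatoes are in the salad bowl and all four olives still in their section (horizontal distance between each of tomato0, tomato1, tomato2, tomato3 and salad_bowl below 0.08 m and z of tomato0 in the frame of salad_bowl between 0.01 and 0.062 m and z of tomato1 in the frame of salad_bowl between 0.01 and 0.062 m and z of tomato2 in the frame of salad_bowl between 0.01 and 0.062 m and z of tomato3 in the frame of salad_bowl between 0.01 and 0.062 m and y of olive0 in the frame of dish between -0.085 and -0.004 m and x of olive0 in the frame of dish between -0.085 and 0.085 m and z of olive0 in the frame of dish between 0.008 and 0.055 m and y of olive1 in the frame of dish between -0.085 and -0.004 m and x of olive1 in the frame of dish between -0.085 and 0.085 m and z of olive1 in the frame of dish between 0.008 and 0.055 m and y of olive2 in the frame of dish between -0.085 and -0.004 m and x of olive2 in the frame of dish between -0.085 and 0.085 m and z of olive2 in the frame of dish between 0.008 and 0.055 m and y of olive3 in the frame of dish between -0.085 and -0.004 m and x of olive3 in the frame of dish between -0.085 and 0.085 m and z of olive3 in the frame of dish between 0.008 and 0.055 m), for 0.2 s.
At the end, for the whole second after the job is handed in: Four tomatoes inside the salad bowl below its rim; four olives in their own section; the dish level (0.06 rad) in the board's well, on its floor, within 11 mm of its middle; the bowl upright, within 40 mm of where it stood; all at rest and released (all of step 3 and linear speed of each of tomato0, tomato1, tomato2, tomato3, olive0, olive1, olive2, olive3, dish, salad_bowl below 0.03 m/s and horizontal distance between dish and board_well below 0.011 m and height (world z) of dish between 0.006 and 0.0135 m and angle between each of dish, salad_bowl's own z axis and vertical below 0.06 rad and distance of salad_bowl from where it was at the start of the episode below 0.04 m); the robot touches nothing.
It fails at once if the tumbler is pushed more than 25 mm or tipped over (distance of glass_tumbler from where it was at the start of the episode above 0.025 m or angle between glass_tumbler's own z axis and vertical above 0.35 rad).
It fails at once if the garlic is pushed more than 25 mm or tipped over (distance of garlic from where it was at the start of the episode above 0.025 m or angle between garlic's own z axis and vertical above 0.35 rad).
It fails at once if the pepper shaker is pushed more than 25 mm or tipped over (distance of pepper_mill from where it was at the start of the episode above 0.025 m or angle between pepper_mill's own z axis and vertical above 0.35 rad).
It fails at once if the salad bowl is tipped (angle between salad_bowl's own z axis and vertical above 0.35 rad).
It also fails if it takes over 69 s, if anything falls off the work surface, if the arm or the gripper's body presses on something with over 40 N, if the wrist force passes 120 N, or if a joint passes its speed limit or range.

## Working session

There is one attempt and no reset: what is moved stays moved. The work goes in short steps, Python scripts to look and compute and a tool call to move; the robot and the scene stay as the last step left them, time stands still between calls to the robot, and variables do not carry over. Pictures are saved under pics/ and viewed, at most 10 in all, crops included, and the job is handed in when it is done.

Besides the shell and the picture viewer there is one more tool, called after "Emit:" by a JSON object that holds its "op" and its "data", one argument or row to a line. carry_out: Moves the arm, as the interface text tells. Its arguments: {"type":"object","properties":{"commands":{"type":"string"},"squeeze":{"type":"number"}},"required":["commands"]}

```bash
mkdir -p pics; ls; cat > h.py <<'E'
import numpy as np, cv2
from plant import monitor, vision, hand_in, finder
from scipy.spatial.transform import Rotation as R
def cap(n,save=None):
    c=vision.capture(n)
    if save: cv2.imwrite('pics/'+save,c['image'][:,:,::-1])
    return c
def cloud(c):
    f=240/np.tan(np.radians(c['fov_y'])/2); d=c['depth']
    v,u=np.mgrid[:480,:640]
    p=np.stack([(u-c['cx'])/f*d,(v-c['cy'])/f*d,d],-1)
    r=np.array(c['rotation'])
    if r.shape!=(3,3): r=R.from_quat(np.roll(r,-1)).as_matrix()
    w=p@r.T+np.array(c['position']); w[d==0]=np.nan
    return w
E
python3 - <<'E'
from h import *
s=monitor.get_state(); print(s)
for n in('top','scene'):
    c=cap(n,n+'1.png'); print(n,c['position'],c['rotation'],c['fov_y'])
    np.savez(n+'1.npz',w=cloud(c),im=c['image'])
    for l in ['dish','dish_grip','salad_bowl','board','tomato0','olive0','glass_tumbler','garlic','pepper_mill']:
        print(l,[(np.round(q['centre'],3).tolist(),round(q['conf'],2)) for q in finder.search_frame(n,l)][:5])
E
```

```text
pics
{'time': 0.0, 'joint_positions': array([-1.18029885e+00,  5.28661581e-02,  1.40170030e+00,  1.13694143e-06,
        1.68856523e+00, -7.03239875e-02]), 'dq': array([ 0.00108072,  0.00063589,  0.00055098, -0.00133945,  0.00018465,
       -0.00030905]), 'effort': array([ 2.55934510e-04, -3.81660712e+01, -3.60184622e+01, -8.19560842e-05,
        6.15910933e-03,  9.14114395e-06]), 'tcp_pos': array([ 0.23337208, -0.46999659,  0.24916934]), 'eef_rot': array([-7.59766623e-04,  9.73572372e-01,  2.28377418e-01, -1.22106455e-04]), 'contact_force': array([-0.62962915, -0.09667231,  0.46117667]), 'ft_torque': array([ 0.02899974,  0.02297732, -0.02673285]), 'gripper_force': 0.0, 'opening': 0.9972865171325146}
top [0.40014534 0.22387424 1.5644205 ] [ 0.00850276 -0.70564915  0.70800136 -0.02685255] 49.37874093621902
dish [([0.432, -0.13, 0.03], 0.63)]
dish_grip [([0.402, -0.097, 0.029], 0.67), ([0.432, -0.138, 0.028], 0.61)]
salad_bowl [([0.481, 0.447, 0.03], 0.89), ([0.455, -0.152, 0.025], 0.22)]
board [([0.456, 0.198, 0.012], 0.57)]
tomato0 [([0.428, -0.088, 0.027], 0.6), ([0.401, -0.151, 0.029], 0.57)]
olive0 [([0.414, 0.591, 0.077], 0.63), ([0.456, -0.15, 0.026], 0.53), ([0.436, -0.164, 0.024], 0.48)]
glass_tumbler [([0.584, 0.288, 0.017], 0.59)]
garlic [([0.483, 0.445, 0.029], 0.6), ([0.353, 0.328, 0.037], 0.5), ([0.583, 0.288, 0.014], 0.15)]
pepper_mill [([0.416, 0.592, 0.082], 0.53)]
scene [-0.52692689  0.80301078  0.72510269] [ 0.2725336  -0.42478225  0.7199421  -0.47641249] 52.11716401055422
dish [([0.449, -0.101, 0.038], 0.59)]
dish_grip [([0.449, -0.104, 0.033], 0.78)]
salad_bowl [([0.512, 0.433, 0.047], 0.63)]
board [([0.457, 0.202, 0.008], 0.72)]
tomato0 [([0.423, -0.085, 0.029], 0.47)]
olive0 [([0.446, -0.101, 0.032], 0.43)]
glass_tumbler [([0.558, 0.292, 0.064], 0.77)]
garlic [([0.341, 0.342, 0.033], 0.9)]
pepper_mill [([0.396, 0.61, 0.045], 0.84)]
```

View pics/top1.png

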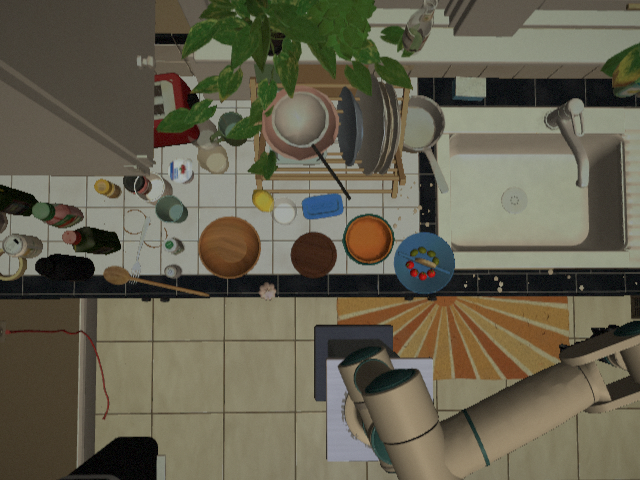

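```bash
python3 - <<'E'
from h import *
from scipy.optimize import least_squares
z=np.load('top1.npz'); w=z['w']; im=z['im'].astype(int)
X,Y,Z=w[...,0],w[...,1],w[...,2]
def circ(m,n):
    p=np.c_[X[m],Y[m]]; r=least_squares(lambda q:np.hypot(*(p-q[:2]).T)-q[2],[*p.mean(0),.08],loss='soft_l1',f_scale=.003).x
    print(n,len(p),np.round(r,4))
blue=(im[...,2]>im[...,0]+25)&(np.hypot(X-.432,Y+.13)<.13)
m=blue&(Z>.035)&(Z<.05); circ(m&(np.hypot(X-.432,Y+.13)>.075),'rim')
print(np.round([X[blue].min(),X[blue].max(),Y[blue].min(),Y[blue].max()],3))
g=(np.hypot(X-.432,Y+.13)<.06)&(Z>.07)
p=w[g]; print('grip',g.sum(),p.mean(0),p[:,2].max()); 
u,s,vt=np.linalg.svd(p[:,:2]-p[:,:2].mean(0)); print(vt[0],np.ptp((p[:,:2]-p[:,:2].mean(0))@vt.T,axis=0))
b=(np.hypot(X-.481,Y-.447)<.12)&(Z>.062)&(Z<.08); circ(b,'bowl rim')
b=(np.hypot(X-.456,Y-.2)<.09)&(Z>.013)&(Z<.022); circ(b,'board top')
b=(np.hypot(X-.456,Y-.2)<.09); 
print('board z',np.percentile(Z[b],[5,25,50,75,95]))
red=(im[...,0]>im[...,1]+60)&(np.hypot(X-.432,Y+.13)<.1); n,l,st,ce=cv2.connectedComponentsWithStats(red.astype(np.uint8))
for i in range(1,n):
    if st[i,4]>10: print('red',st[i,4],np.nanmean(w[l==i],0))
E
```

```text
rim 638 [ 0.4318 -0.1274  0.0844]
[ 0.342  0.527 -0.218 -0.01 ]
grip 76 [ 0.43172475 -0.12498837  0.08648922] 0.09837062768363158
[0.38120371 0.92449107] [0.05525606 0.01098146]
bowl rim 488 [0.4771 0.4372 0.0855]
board top 679 [0.4573 0.1959 0.0575]
board z [-0.00488544  0.00026423  0.0078743   0.01295301  0.01809266]
red 35 [ 0.42640043 -0.09015505  0.03083401]
red 37 [ 0.40315206 -0.09914188  0.03011428]
red 33 [ 0.39921194 -0.15128103  0.02973654]
red 37 [ 0.39197451 -0.12563489  0.02998902]
```

The top view shows the dish (424,263), an orange bowl that isn't listed (368,238), the board (313,255), the salad bowl (229,247), the garlic (267,290) and the tumbler (284,212). The tomatoes are on the robot's side of the dish.

```bash
cat >> h.py <<'E'
def rot(yaw,tip=0): # yaw of dish x = tool x (deg); tip: deg, +y goes down
    return R.from_euler('z',yaw,degrees=True)*R.from_euler('x',180,degrees=True)*R.from_euler('x',-tip,degrees=True)
def go(pos,yaw,tip=0,P=None,Q=None):
    s=monitor.get_state(); P=s['tcp_pos'] if P is None else P
    q=R.from_quat(np.roll(s['eef_rot'],-1)) if Q is None else Q
    d=q.inv().apply(np.array(pos)-P)/.1
    a=(q.inv()*rot(yaw,tip)).as_rotvec()/(2*np.pi)
    print('move',np.round(d,3),np.round(a,4)); return d,a
E
python3 - <<'E'
from h import *
go([.40,-.15,.26],67.6)
z=np.load('top1.npz'); w=z['w']; X,Y,Z=w[...,0],w[...,1],w[...,2]
m=(abs(X-.49)<.1)&(abs(Y-.06)<.08)&(Z>.03); print('orange',[np.percentile(v[m],[1,50,99]).round(3) for v in(X,Y,Z)])
m=(np.hypot(X-.477,Y-.437)<.11)&(Z>.05); print('bowl',[np.percentile(v[m],[.5,50,99.5]).round(3) for v in(X,Y,Z)])
E
```

```text
move [ 2.916 -2.128 -0.1  ] [ 0.      0.     -0.1144]
orange [array([0.428, 0.503, 0.587]), array([-0.018,  0.043,  0.133]), array([0.031, 0.048, 0.395])]
bowl [array([0.39 , 0.484, 0.564]), array([0.35 , 0.455, 0.526]), array([0.05 , 0.067, 0.079])]
```

Emit:
{"op": "carry_out", "data": {
  "commands": "0.5 -0.35 0 0 0 0 1; 0.97 -0.7 -0.05 0 0 0 1; 0.97 -0.7 -0.05 0 0 0 1"
}}

```text
time: 1.38
tcp_pos: [0.2907, -0.3622, 0.256]
eef_rot: [0.001, 0.973, 0.23, 0.001]
contact_force: [0.4, -0.6, 0.6]
opening: 0.998
gripper_force: 0.0
```

Emit:
{"op": "carry_out", "data": {
  "commands": "0.5 -0.35 0 0 0 0 1; 0.97 -0.7 -0.05 0 0 0 1; 0.97 -0.7 -0.05 0 0 0 1"
}}

```text
time: 1.75
tcp_pos: [0.3462, -0.2568, 0.2606]
eef_rot: [0.001, 0.973, 0.231, 0.001]
contact_force: [-0.6, -1.5, -0.5]
opening: 0.995
gripper_force: 0.0
```

Emit:
{"op": "carry_out", "data": {
  "commands": "0.97 -0.7 0 0 0 -0.03 1; 0.97 -0.7 0 0 0 -0.06 1; 0.97 -0.7 0 0 0 -0.09 1; 0.97 -0.7 0 0 0 -0.114 1; 0.97 -0.7 0 0 0 -0.114 1; 0.97 -0.7 0 0 0 -0.114 1"
}}

```text
time: 2.5
tcp_pos: [0.4006, -0.1536, 0.2599]
eef_rot: [-0.0, 0.833, 0.553, -0.0]
contact_force: [0.2, 0.6, -0.5]
opening: 0.998
gripper_force: 0.0
```

```bash
python3 - <<'E'
from h import *
s=monitor.get_state(); print(s['time'],s['tcp_pos'],s['joint_positions'])
c=cap('wrist','w1.png'); w=cloud(c); im=c['image'].astype(int); np.savez('w1.npz',w=w,im=im)
print(c['position'])
X,Y,Z=w[...,0],w[...,1],w[...,2]
g=(np.hypot(X-.432,Y+.127)<.06)&(Z>.065)&(Z<.11)
p=w[g]; print('grip',g.sum(),p.mean(0),p[:,2].max())
hsv=cv2.cvtColor(c['image'],cv2.COLOR_RGB2HSV)
(cc,sz,an)=cv2.minAreaRect((p[:,:2]*1000).astype(np.float32)); print(cc,sz,an)
u,q,vt=np.linalg.svd(p[:,:2]-p[:,:2].mean(0),full_matrices=False); print(np.degrees(np.arctan2(*vt[0][::-1])))
E
```

```text
2.5 [ 0.40058651 -0.15358476  0.25985711] [-4.52089147e-01 -2.26312784e-01  1.64294644e+00 -2.34330414e-04
  1.72514202e+00 -5.40980224e-02]
[ 0.42875483 -0.08457134  0.38318895]
grip 946 [ 0.43485879 -0.12303508  0.08489233] 0.09258443972864061
(434.386962890625, -125.34042358398438) (57.71516036987305, 10.120855331420898) 68.39026641845703
-111.83880294618054
```

View pics/w1.png

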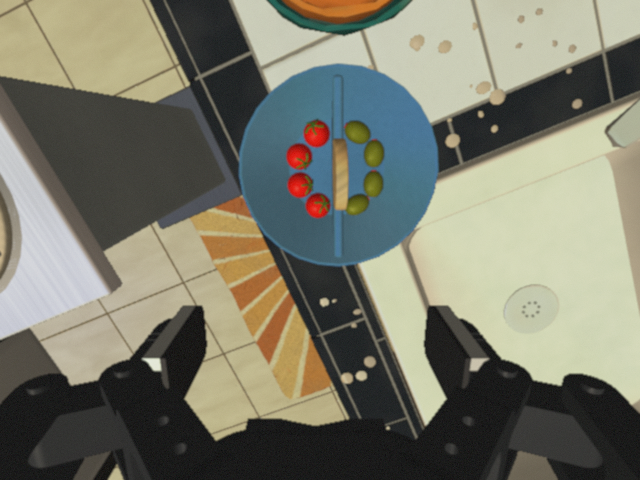

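The wrist view shows the dish centred at about (340,165). The grip plate runs almost straight up and down the picture, with the tomatoes left of it and the olives right.

```bash
python3 - <<'E'
from h import *
go([.434,-.125,.160],68.3)
E
```

```text
move [0.392 0.198 0.999] [-0.      0.     -0.0029]
```

Emit:
{"op": "carry_out", "data": {
  "commands": "0.39 0.2 0.4 0 0 -0.003 1; 0.39 0.2 0.99 0 0 -0.003 1; 0.39 0.2 0.99 0 0 -0.003 1; 0.39 0.2 0.99 0 0 -0.003 1"
}}

```text
time: 3.05
tcp_pos: [0.4349, -0.1252, 0.1635]
eef_rot: [0.001, 0.827, 0.562, 0.001]
contact_force: [-0.1, 0.3, 0.8]
opening: 1.003
gripper_force: 0.0
```

```bash
python3 - <<'E'
from h import *
s=monitor.get_state(); print(s['tcp_pos'])
c=cap('wrist','w2.png'); w=cloud(c)
X,Y,Z=w[...,0],w[...,1],w[...,2]
g=(np.hypot(X-.434,Y+.125)<.045)&(Z>.06)&(Z<.1)
p=w[g]; print('grip',g.sum(),p.mean(0),p[:,2].max(),cv2.minAreaRect((p[:,:2]*1000).astype(np.float32)))
go([.434,-.125,.068],68.3)
E
```

```text
[ 0.43494315 -0.12515459  0.16346154]
grip 1624 [ 0.43698348 -0.11876961  0.08468589] 0.0928649166715785 ((435.0150146484375, -123.7840347290039), (55.85368728637695, 10.006563186645508), 68.49668884277344)
move [-0.002 -0.017  0.961] [0.0007 0.     0.0004]
```

View pics/w2.png

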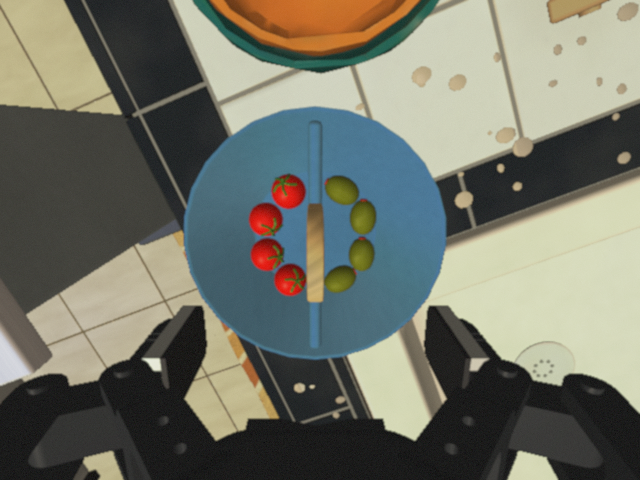

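The grip plate, at about (315,255), sits centred between the fingers.

Emit:
{"op": "carry_out", "data": {
  "commands": "0 -0.01 0.4 0 0 0 1; 0 -0.01 0.7 0 0 0 1; 0 -0.01 0.9 0 0 0 1; 0 -0.01 0.96 0 0 0 1; 0 -0.01 0.96 0 0 0 1; 0 -0.01 0.96 0 0 0 1",
  "squeeze": 60
}}

```text
time: 3.85
tcp_pos: [0.4342, -0.1245, 0.0666]
eef_rot: [0.001, 0.827, 0.563, 0.001]
contact_force: [-1.1, -0.5, 1.2]
opening: 0.999
gripper_force: 0.0
```

Emit:
{"op": "carry_out", "data": {
  "commands": "0 0 0 0 0 0 0.5; 0 0 0 0 0 0 0.3; 0 0 0 0 0 0 0.2; 0 0 0 0 0 0 0.1; 0 0 0 0 0 0 0; 0 0 0 0 0 0 0; 0 0 0 0 0 0 0; 0 0 0 0 0 0 0",
  "squeeze": 90
}}

```text
time: 4.85
tcp_pos: [0.4335, -0.1241, 0.0652]
eef_rot: [0.0, 0.826, 0.563, 0.0]
contact_force: [2.5, -0.5, 1.9]
opening: 0.102
gripper_force: 87.8
```

Emit:
{"op": "carry_out", "data": {
  "commands": "0 0 -0.05 0 0 0 0; 0 0 -0.15 0 0 0 0; 0 0 -0.3 0 0 0 0; 0 0 -0.45 0 0 0 0; 0 0 -0.6 0 0 0 0; 0 0 -0.75 0 0 0 0; 0 0 -0.88 0 0 0 0; 0 0 -0.95 0 0 0 0; 0 0 -0.98 0 0 0 0; 0 0 -0.98 0 0 0 0"
}}

```text
time: 6.1
tcp_pos: [0.4331, -0.124, 0.1628]
eef_rot: [-0.0, 0.826, 0.563, -0.0]
contact_force: [0.4, 0.2, -4.6]
opening: 0.105
gripper_force: 87.7
```

```bash
python3 - <<'E'
from h import *
s=monitor.get_state(); print(s['time'],s['tcp_pos'],s['opening'],s['gripper_force'],s['joint_positions'])
c=cap('wrist','w3.png')
E
```

```text
6.1 [ 0.43313756 -0.12401209  0.16276141] 0.10459757603599477 87.72665977478027 [-3.60795766e-01 -1.15536876e-01  1.73963759e+00 -8.41657136e-05
  1.51791074e+00  1.40878639e-02]
```

View pics/w3.png

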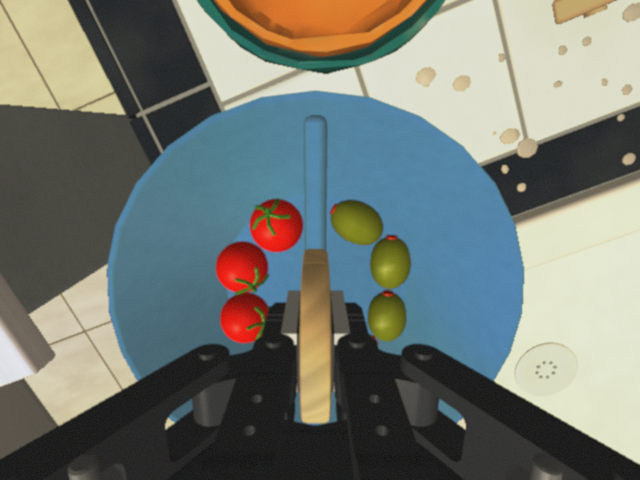

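```bash
cat > plan.py <<'E'
from h import *
def chain(wps,P,Q):
    for pos,yaw,tip in wps:
        go(pos,yaw,tip,np.array(P),Q); P=pos;Q=rot(yaw,tip)
def cyl(r,a,z): return [r*np.cos(np.radians(a)),r*np.sin(np.radians(a)),z]
B=np.array([.477,.437]); aB=np.degrees(np.arctan2(B[1],B[0])); yB=aB+90
def tcp_for_lip(tip,off=.02,zl=.10,yaw=None):
    yaw=yB if yaw is None else yaw
    q=rot(yaw,tip); lip=np.r_[B+off*B/np.hypot(*B),zl]
    # grip->lip in dish frame (0,90,-26); tool frame = (x,-y,-z)
    return (lip-q.apply([0,-.090,.026])).tolist()
E
python3 - <<'E'
from plan import *
P=cyl(.451,-16,.263); w=[]
for k in range(1,6):
    a=-16+k*(aB+16)/5; w.append((cyl(.451,a,.263),68.3+k*(yB-68.3)/5,0))
chain(w,P,rot(68.3)); print(aB,w[-1])
print(tcp_for_lip(0,zl=.2),tcp_for_lip(45),tcp_for_lip(68))
E
```

```text
move [ 0.901 -0.184 -0.   ] [ 0.      0.     -0.0357]
move [ 0.904 -0.166 -0.   ] [ 0.      0.     -0.0357]
move [ 0.907 -0.148 -0.   ] [ 0.      0.     -0.0357]
move [ 0.91 -0.13 -0.  ] [-0.      0.     -0.0357]
move [ 0.912 -0.112 -0.   ] [-0.      0.     -0.0357]
42.494125044586205 ([np.float64(0.33254331936930115), np.float64(0.3046570871370745), 0.263], np.float64(132.4941250445862), 0)
[0.5581081266754393, 0.5113066066187987, 0.22600000000000003] [0.525115430381158, 0.4810805934519205, 0.18202438661763953] [0.49883122056992235, 0.4570005102495935, 0.19318631833982458]
```

Emit:
{"op": "carry_out", "data": {
  "commands": "0 0 -0.05 0 0 0 0; 0 0 -0.15 0 0 0 0; 0 0 -0.3 0 0 0 0; 0 0 -0.5 0 0 0 0; 0 0 -0.7 0 0 0 0; 0 0 -0.85 0 0 0 0; 0 0 -0.95 0 0 0 0; 0 0 -1 0 0 0 0; 0 0 -1 0 0 0 0"
}}

```text
time: 7.28
tcp_pos: [0.4332, -0.1241, 0.2629]
eef_rot: [-0.0, 0.826, 0.563, -0.0]
contact_force: [-0.1, 0.4, -4.9]
opening: 0.104
gripper_force: 87.7
```

Emit:
{"op": "carry_out", "data": {
  "commands": "0.07 -0.01 0 0 0 -0.003 0; 0.22 -0.04 0 0 0 -0.009 0; 0.4 -0.08 0 0 0 -0.016 0; 0.6 -0.12 0 0 0 -0.024 0; 0.77 -0.15 0 0 0 -0.03 0; 0.9 -0.18 0 0 0 -0.036 0"
}}

```text
time: 8.02
tcp_pos: [0.4495, -0.0322, 0.2628]
eef_rot: [-0.0, 0.756, 0.654, -0.0]
contact_force: [-0.1, 0.4, -4.7]
opening: 0.107
gripper_force: 87.7
```

Emit:
{"op": "carry_out", "data": {
  "commands": "0.15 -0.03 0 0 0 -0.006 0; 0.3 -0.06 0 0 0 -0.012 0; 0.45 -0.09 0 0 0 -0.018 0; 0.6 -0.12 0 0 0 -0.024 0; 0.75 -0.15 0 0 0 -0.03 0; 0.9 -0.17 0 0 0 -0.036 0"
}}

```text
time: 8.78
tcp_pos: [0.4459, 0.0588, 0.263]
eef_rot: [0.0, 0.678, 0.735, 0.0]
contact_force: [0.5, -0.2, -3.1]
opening: 0.107
gripper_force: 87.8
```

Emit:
{"op": "carry_out", "data": {
  "commands": "0.15 -0.03 0 0 0 -0.006 0; 0.3 -0.06 0 0 0 -0.012 0; 0.45 -0.09 0 0 0 -0.018 0; 0.6 -0.12 0 0 0 -0.024 0; 0.75 -0.14 0 0 0 -0.03 0; 0.9 -0.15 0 0 0 -0.036 0"
}}

```text
time: 9.52
tcp_pos: [0.4238, 0.1474, 0.263]
eef_rot: [0.0, 0.591, 0.807, 0.0]
contact_force: [-0.7, -0.0, -5.1]
opening: 0.102
gripper_force: 87.8
```

Emit:
{"op": "carry_out", "data": {
  "commands": "0.15 -0.02 0 0 0 -0.006 0; 0.3 -0.04 0 0 0 -0.012 0; 0.45 -0.07 0 0 0 -0.018 0; 0.6 -0.09 0 0 0 -0.024 0; 0.75 -0.11 0 0 0 -0.03 0; 0.9 -0.13 0 0 0 -0.036 0"
}}

```text
time: 10.28
tcp_pos: [0.3843, 0.2293, 0.263]
eef_rot: [0.0, 0.496, 0.868, 0.0]
contact_force: [-0.6, -0.8, -4.4]
opening: 0.108
gripper_force: 87.8
```

Emit:
{"op": "carry_out", "data": {
  "commands": "0.15 -0.02 0 0 0 -0.006 0; 0.3 -0.04 0 0 0 -0.012 0; 0.48 -0.06 0 0 0 -0.018 0; 0.65 -0.08 0 0 0 -0.025 0; 0.8 -0.1 0 0 0 -0.031 0; 0.88 -0.11 0 0 0 -0.034 0; 0.92 -0.11 0 0 0 -0.036 0; 0.92 -0.11 0 0 0 -0.036 0"
}}

```text
time: 11.28
tcp_pos: [0.3288, 0.3022, 0.2629]
eef_rot: [0.0, 0.396, 0.918, -0.0]
contact_force: [0.7, 0.4, -4.9]
opening: 0.105
gripper_force: 87.8
```

```bash
python3 - <<'E'
from plan import *
s=monitor.get_state(); print(s['time'],s['tcp_pos'],s['joint_positions'],R.from_quat(np.roll(s['eef_rot'],-1)).as_matrix()[:,0])
c=cap('scene','s2.png')
P=s['tcp_pos'];Q=R.from_quat(np.roll(s['eef_rot'],-1))
# tip to 30 while moving out: then 45, 68
t=[([.40,.366,.28],yB,0),([.45,.412,.26],yB,20),(tcp_for_lip(35,zl=.11),yB,35),(tcp_for_lip(50),yB,50),(tcp_for_lip(68),yB,68)]
for x in t: print(np.round(x[0],3),x[2])
chain(t,P,Q)
E
```

```text
11.275 [0.32877433 0.30219692 0.26292253] [ 6.60738618e-01 -1.75369686e-01  1.59303098e+00 -2.80684067e-04
  1.72404144e+00 -9.54552959e-02] [-6.86126505e-01  7.27482198e-01 -2.65645136e-04]
[0.4   0.366 0.28 ] 0
[0.45  0.412 0.26 ] 20
[0.535 0.49  0.183] 35
[0.52  0.476 0.186] 50
[0.499 0.457 0.193] 68
move [-0.025  0.956 -0.171] [-0.      0.      0.0023]
move [0.001 0.679 0.2  ] [-0.0556  0.      0.    ]
move [0.002 0.823 1.12 ] [-0.0417 -0.      0.    ]
move [ 0.    -0.155 -0.142] [-0.0417  0.      0.    ]
move [-0.    -0.124 -0.265] [-0.05  0.   -0.  ]
```

View pics/s2.png

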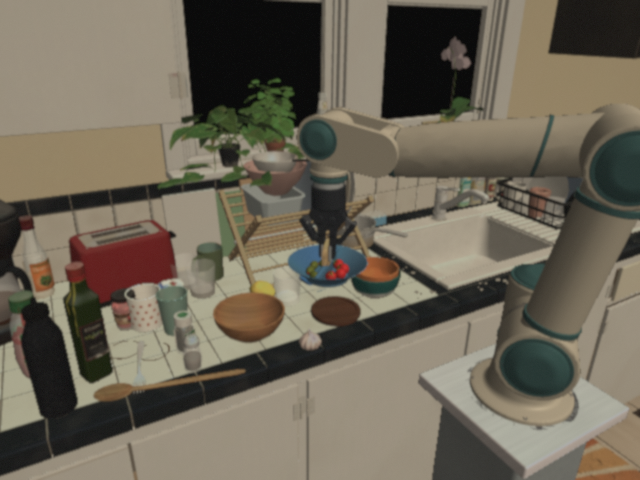

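The scene view shows the dish held level at (327,265), its contents intact, near the bowl at (249,315). I don't know the wrist geometry, so I'll tip it a little and identify the kinematics before going further.

Emit:
{"op": "carry_out", "data": {
  "commands": "0 0.06 0 0 0 0 0; 0 0.2 -0.04 0 0 0 0; 0 0.36 -0.08 0 0 0.001 0; 0 0.54 -0.11 0 0 0.002 0; 0 0.7 -0.15 0 0 0.002 0; -0.02 0.84 -0.17 0 0 0.002 0; -0.02 0.92 -0.17 0 0 0.002 0; -0.02 0.95 -0.17 0 0 0.002 0; -0.02 0.95 -0.17 0 0 0.002 0"
}}

```text
time: 12.45
tcp_pos: [0.3992, 0.3658, 0.2797]
eef_rot: [-0.0, 0.402, 0.916, -0.0]
contact_force: [-0.3, -0.3, -4.5]
opening: 0.101
gripper_force: 88.0
```

Emit:
{"op": "carry_out", "data": {
  "commands": "0 0 0 -0.005 0 0 0; 0 0 0 -0.013 0 0 0; 0 0 0 -0.022 0 0 0; 0 0 0 -0.031 0 0 0; 0 0 0 -0.038 0 0 0; 0 0 0 -0.042 0 0 0; 0 0 0 -0.042 0 0 0"
}}

```text
time: 13.32
tcp_pos: [0.3989, 0.3656, 0.2801]
eef_rot: [0.053, 0.398, 0.908, 0.121]
contact_force: [0.1, -0.1, -3.7]
opening: 0.108
gripper_force: 88.0
```

```bash
cat > fk.py <<'E'
from h import *
from scipy.optimize import least_squares
from scipy.spatial.transform import Rotation as R
def fk(q,p):
    a0,h,L1,L2,e,d,L3=p
    # frames: z up at zero config, pitch about +y
    T=R.from_euler('z',q[0]); pos=np.array([0,0,h]); pos=pos+T.apply([a0,-0.,0])
    A=T*R.from_euler('y',q[1]); pos=pos+A.apply([0,0,L1])
    A=A*R.from_euler('y',q[2]); pos=pos+A.apply([e,d,L2])
    A=A*R.from_euler('z',q[3])*R.from_euler('y',q[4]); pos=pos+A.apply([0,0,L3])
    return pos,A*R.from_euler('z',q[5]+np.pi/2)
E
python3 - <<'E'
from fk import *
s=monitor.get_state(); q=s['joint_positions']; print(q,s['tcp_pos'],s['time'])
D=[([-1.1803,.052866,1.4017,0,1.68857,-.07032],[.23337,-.47,.24917],[-.00076,.97357,.22838,0]),
([-.45209,-.22631,1.64295,0,1.72514,-.0541],[.40059,-.15358,.25986],[0,.833,.553,0]),
([-.360796,-.115537,1.739638,0,1.51791,.01409],[.43314,-.12401,.16276],[0,.826,.563,0]),
([.66074,-.17537,1.59303,0,1.72404,-.09546],[.32877,.3022,.26292],[0,.396,.918,0]),
(q,s['tcp_pos'],s['eef_rot'])]
f=lambda p:np.concatenate([fk(a,p)[0]-b for a,b,_ in D])
r=least_squares(f,[0,.3,.4,.4,0,.04,.3]); print(np.round(r.x,4),np.abs(r.fun).max()*1e3)
for a,b,c in D: print(np.round(fk(a,r.x)[1].as_matrix()-R.from_quat(np.roll(c,-1)).as_matrix(),2).tolist())
np.save('p.npy',r.x)
E
```

```text
[ 0.66366383 -0.1008295   1.50964836  0.02080799  1.46944334 -0.0792196 ] [0.39887435 0.36563368 0.28009727] 13.325
[-0.      0.2066  0.3529  0.4962  0.1065  0.0369  0.2616] 0.031971841957856295
[[0.0, -0.0, -0.0], [-0.0, -0.0, -0.0], [-0.0, -0.0, 0.0]]
[[-0.0, 0.0, -0.0], [0.0, 0.0, 0.0], [0.0, -0.0, 0.0]]
[[0.0, -0.0, -0.0], [-0.0, -0.0, 0.0], [-0.0, -0.0, 0.0]]
[[0.0, 0.0, -0.0], [0.0, -0.0, -0.0], [0.0, -0.0, 0.0]]
[[0.0, 0.0, -0.0], [0.0, -0.0, -0.0], [-0.0, -0.0, 0.0]]
```

```bash
cat >> fk.py <<'E'
p=np.load('p.npy') if __import__('os').path.exists('p.npy') else None
lo=np.array([-2.9,-.91,.12,-1.06,.26,-2.93]);hi=np.array([2.9,2.17,2.37,4.2,2.73,2.93])
B=np.array([.477,.437])
def lip_tcp(yaw,tip,off=.02,zl=.10):
    a=np.radians(yaw+90); L=np.r_[B-off*np.array([np.cos(a),np.sin(a)]),zl]
    return L-rot(yaw,tip).apply([0,-.09,.026])
def ik(pos,Q,q0,m=.03):
    def f(q):
        a,b=fk(q,p); return np.r_[(a-pos)*10,(b*Q.inv()).as_rotvec()]
    q0=np.clip(q0,lo+m+1e-3,hi-m-1e-3)
    r=least_squares(f,q0,bounds=(lo+m,hi-m)); return r.x,np.abs(r.fun).max()
E
python3 - <<'E'
from fk import *
q0=monitor.get_state()['joint_positions']
for yaw in range(20,341,15):
  for zl in (.10,.13):
    q=q0;worst=0;st=0
    y0=132.5; n=int(abs(yaw-y0)/10)+1
    for y in np.linspace(y0,yaw,n): 
        q,e=ik(np.array([.40,.366,.28]),rot(y,0),q); worst=max(worst,e)
    e0=worst
    tl=None
    for t in range(0,71,5):
        qn,e=ik(lip_tcp(yaw,t,zl=zl+max(0,30-t)*.003),rot(yaw,t),q); 
        if e>.002: tl=t;break
        st=max(st,np.abs(qn-q).max()) if t>0 else 0; q=qn
    print(yaw,zl,'yaw err',round(e0,4),'fails at',tl,'step',round(st,2),np.round(q,2))
E
```

```text
20 0.1 yaw err 0.0 fails at 70 step 0.09 [ 0.95  0.83  0.81 -1.02  2.07  1.92]
20 0.13 yaw err 0.0 fails at 65 step 0.09 [ 0.92  0.75  0.83 -0.96  2.05  1.9 ]
35 0.1 yaw err 0.0 fails at 65 step 0.09 [ 0.95  0.65  1.04 -0.99  1.8   1.85]
35 0.13 yaw err 0.0 fails at 65 step 0.09 [ 0.95  0.63  1.01 -1.    1.83  1.81]
50 0.1 yaw err 0.0 fails at 60 step 0.09 [ 0.94  0.5   1.21 -0.96  1.54  1.73]
50 0.13 yaw err 0.0 fails at 60 step 0.09 [ 0.94  0.47  1.19 -0.96  1.57  1.68]
65 0.1 yaw err 0.0 fails at 60 step 0.1 [ 0.93  0.39  1.36 -0.98  1.3   1.61]
65 0.13 yaw err 0.0 fails at 60 step 0.1 [ 0.93  0.36  1.34 -0.97  1.33  1.56]
80 0.1 yaw err 0.0 fails at 60 step 0.12 [ 0.91  0.28  1.5  -0.98  1.05  1.46]
80 0.13 yaw err 0.0 fails at 60 step 0.12 [ 0.91  0.25  1.47 -0.96  1.09  1.41]
95 0.1 yaw err 0.0 fails at 60 step 0.15 [ 0.86  0.19  1.61 -0.93  0.8   1.26]
95 0.13 yaw err 0.0 fails at 60 step 0.14 [ 0.86  0.15  1.58 -0.88  0.83  1.2 ]
110 0.1 yaw err 0.0 fails at 65 step 0.22 [ 0.81  0.09  1.75 -0.96  0.49  1.14]
110 0.13 yaw err 0.0 fails at 65 step 0.19 [ 0.81  0.05  1.73 -0.87 
[... 1757 characters left out ...]
 fails at None step 0.18 [ 0.54  1.17  0.26  1.09  2.66 -1.94]
290 0.1 yaw err 0.0 fails at 65 step 0.13 [ 0.61  1.1   0.36  0.51  2.67 -2.54]
290 0.13 yaw err 0.0 fails at 60 step 0.12 [ 0.62  0.98  0.44  0.45  2.61 -2.59]
305 0.1 yaw err 0.1591 fails at 0 step 0 [ 0.7   0.09  1.3  -0.05  1.74 -2.9 ]
305 0.13 yaw err 0.1591 fails at 0 step 0 [ 0.7   0.09  1.3  -0.05  1.74 -2.9 ]
320 0.1 yaw err 0.3858 fails at 0 step 0 [ 0.75  0.08  1.32 -0.13  1.71 -2.9 ]
320 0.13 yaw err 0.3858 fails at 0 step 0 [ 0.75  0.08  1.32 -0.13  1.71 -2.9 ]
335 0.1 yaw err 0.5936 fails at 0 step 0 [ 0.81  0.04  1.38 -0.24  1.64 -2.9 ]
335 0.13 yaw err 0.5936 fails at 0 step 0 [ 0.81  0.04  1.38 -0.24  1.64 -2.9 ]
```

```bash
python3 - <<'E'
from fk import *
from plan import chain
w=np.load('top1.npz')['w']; X,Y,Z=w[...,0],w[...,1],w[...,2]
for y0 in (.5,.55,.6,.65): 
    m=(X>.38)&(X<.64)&(Y>y0)&(Y<y0+.05); i=np.nanargmax(np.where(m,Z,-1)); print(y0,w.reshape(-1,3)[i].round(3))
s=monitor.get_state(); P=s['tcp_pos'];Q=R.from_quat(np.roll(s['eef_rot'],-1)); yw=170
t=[([.40,.366,.28],151,0),([.40,.366,.28],yw,0),([.44,.42,.28],yw,0),(lip_tcp(yw,30,zl=.18),yw,30)]+[(lip_tcp(yw,a,zl=.105),yw,a) for a in (38,46,54,62,70)]
q=s['joint_positions']
for x in t:
    q,e=ik(np.array(x[0]),rot(x[1],x[2]),q); print(np.round(x[0],3),x[2],round(e,4),np.round(q,2))
chain(t,P,Q)
E
```

```text
0.5 [0.64  0.526 1.049]
0.55 [0.598 0.551 1.002]
0.6 [0.597 0.602 0.913]
0.65 [0.597 0.651 0.828]
[0.4   0.366 0.28 ] 0 0.0 [ 0.67  0.1   1.3   0.    1.75 -0.39]
[0.4   0.366 0.28 ] 0 0.0 [ 0.67  0.1   1.3   0.    1.75 -0.72]
[0.44 0.42 0.28] 0 0.0 [ 0.7   0.29  1.08  0.    1.78 -0.69]
[0.492 0.521 0.248] 30 0.0 [ 0.64  0.31  1.19  0.37  1.27 -0.8 ]
[0.49  0.511 0.181] 38 0.0 [ 0.59  0.28  1.4   0.54  1.04 -0.99]
[0.488 0.5   0.188] 46 0.0 [ 0.54  0.22  1.5   0.73  0.96 -1.15]
[0.486 0.488 0.193] 54 0.0 [ 0.49  0.18  1.6   0.93  0.92 -1.33]
[0.484 0.476 0.197] 62 0.0 [ 0.44  0.16  1.68  1.16  0.91 -1.54]
[0.482 0.463 0.198] 70 0.0 [ 0.39  0.17  1.75  1.38  0.94 -1.75]
move [-0.005  0.01   0.004] [ 0.0417  0.0068 -0.0508]
move [0. 0. 0.] [-0.      0.     -0.0528]
move [-0.3    0.601  0.   ] [0. 0. 0.]
move [-0.335  1.081  0.325] [-0.0833  0.     -0.    ]
move [ 0.    -0.42   0.527] [-0.0222  0.      0.    ]
move [-0.    -0.045 -0.123] [-0.0222 -0.      0.    ]
move [ 0.    -0.045 -0.123] [-0.0222  0.      0.    ]
move [-0.    -0.045 -0.123] [-0.0222  0.      0.    ]
move [ 0.    -0.045 -0.123] [-0.0222 -0.      0.    ]
```

Emit:
{"op": "carry_out", "data": {
  "commands": "0 0 0 0.007 0.001 -0.008 0; 0 0 0 0.014 0.002 -0.017 0; 0 0 0 0.021 0.003 -0.025 0; 0 0 0 0.028 0.005 -0.034 0; 0 0 0 0.035 0.006 -0.043 0; 0 0 0 0.042 0.007 -0.051 0; 0 0 0 0.042 0.007 -0.051 0"
}}

```text
time: 14.2
tcp_pos: [0.3996, 0.3663, 0.2796]
eef_rot: [-0.001, 0.25, 0.968, -0.001]
contact_force: [-0.7, -0.1, -3.7]
opening: 0.108
gripper_force: 88.0
```

Emit:
{"op": "carry_out", "data": {
  "commands": "0 0 0 0 0 -0.008 0; 0 0 0 0 0 -0.017 0; 0 0 0 0 0 -0.025 0; 0 0 0 0 0 -0.034 0; 0 0 0 0 0 -0.044 0; 0 0 0 0 0 -0.053 0; 0 0 0 0 0 -0.053 0"
}}

```text
time: 15.08
tcp_pos: [0.3992, 0.3659, 0.2801]
eef_rot: [-0.001, 0.086, 0.996, -0.0]
contact_force: [-0.1, -0.2, -4.3]
opening: 0.105
gripper_force: 88.0
```

Emit:
{"op": "carry_out", "data": {
  "commands": "-0.03 0.06 0 0 0 0 0; -0.08 0.16 0 0 0 0 0; -0.14 0.28 0 0 0 0 0; -0.2 0.4 0 0 0 0 0; -0.26 0.52 0 0 0 0 0; -0.3 0.6 0 0 0 0 0; -0.3 0.6 0 0 0 0 0"
}}

```text
time: 15.95
tcp_pos: [0.4393, 0.4204, 0.2792]
eef_rot: [-0.001, 0.086, 0.996, -0.001]
contact_force: [0.4, -0.8, -4.0]
opening: 0.109
gripper_force: 88.1
```

```bash
python3 - <<'E'
from fk import *
from plan import chain
s=monitor.get_state(); print(s['time'],s['tcp_pos'],s['joint_positions'])
P=s['tcp_pos'];Q=R.from_quat(np.roll(s['eef_rot'],-1)); yw=170
c=cap('scene'); w=cloud(c)
print([(np.round(q['centre'],3).tolist(),round(q['conf'],2)) for q in finder.search_frame('scene','salad_bowl')])
t=[([.466,.47,.265],yw,15),(lip_tcp(yw,30,zl=.18),yw,30)]+[(lip_tcp(yw,a,zl=.105),yw,a) for a in (38,46,54,62,70)]
chain(t,P,Q)
E
```

```text
15.95 [0.43926891 0.42036478 0.27920331] [ 7.02295843e-01  2.88052757e-01  1.07951386e+00  9.16858663e-04
  1.77736153e+00 -6.96577229e-01]
[([0.51, 0.433, 0.044], 0.68)]
move [-0.179  0.535  0.14 ] [-0.042  -0.0005  0.0004]
move [-0.166  0.48   0.31 ] [-0.0417  0.      0.    ]
move [ 0.    -0.42   0.527] [-0.0222  0.      0.    ]
move [-0.    -0.045 -0.123] [-0.0222 -0.      0.    ]
move [ 0.    -0.045 -0.123] [-0.0222  0.      0.    ]
move [-0.    -0.045 -0.123] [-0.0222  0.      0.    ]
move [ 0.    -0.045 -0.123] [-0.0222 -0.      0.    ]
```

Emit:
{"op": "carry_out", "data": {
  "commands": "-0.03 0.08 0.02 -0.006 0 0 0; -0.07 0.2 0.05 -0.016 0 0 0; -0.11 0.32 0.09 -0.025 0 0 0; -0.15 0.44 0.12 -0.034 0 0 0; -0.18 0.53 0.14 -0.042 0 0 0; -0.18 0.53 0.14 -0.042 0 0 0"
}}

```text
time: 16.8
tcp_pos: [0.4659, 0.4686, 0.2652]
eef_rot: [0.01, 0.086, 0.988, 0.13]
contact_force: [0.6, -0.3, -4.6]
opening: 0.106
gripper_force: 88.1
```

Emit:
{"op": "carry_out", "data": {
  "commands": "-0.02 0.07 0.05 -0.006 0 0 0; -0.06 0.17 0.11 -0.015 0 0 0; -0.1 0.28 0.18 -0.024 0 0 0; -0.14 0.4 0.26 -0.035 0 0 0; -0.17 0.48 0.31 -0.042 0 0 0; -0.17 0.48 0.31 -0.042 0 0 0"
}}

```text
time: 17.55
tcp_pos: [0.4916, 0.5192, 0.2473]
eef_rot: [0.021, 0.083, 0.962, 0.258]
contact_force: [-0.0, -1.6, -4.9]
opening: 0.101
gripper_force: 88.2
```

Emit:
{"op": "carry_out", "data": {
  "commands": "0 -0.05 0.06 -0.003 0 0 0; 0 -0.13 0.16 -0.007 0 0 0; 0 -0.22 0.28 -0.012 0 0 0; 0 -0.31 0.39 -0.016 0 0 0; 0 -0.38 0.48 -0.02 0 0 0; 0 -0.42 0.53 -0.022 0 0 0; 0 -0.42 0.53 -0.022 0 0 0; 0 -0.42 0.53 -0.022 0 0 0"
}}

```text
time: 18.55
tcp_pos: [0.4902, 0.5105, 0.1822]
eef_rot: [0.027, 0.081, 0.942, 0.325]
contact_force: [0.7, 0.3, -3.9]
opening: 0.11
gripper_force: 88.3
```

```bash
python3 - <<'E'
from fk import *
from plan import chain
s=monitor.get_state(); print(s['time'],s['tcp_pos'],s['joint_positions'])
q=R.from_quat(np.roll(s['eef_rot'],-1)); yw=170
print('lip',s['tcp_pos']+q.apply([0,-.09,.026]),'tip',np.degrees(np.arccos(-q.as_matrix()[2,2])))
c=cap('scene','s3.png')
chain([(lip_tcp(yw,a,zl=.105),yw,a) for a in (54,70)],s['tcp_pos'],q)
E
```

```text
18.55 [0.49019395 0.510494   0.18224583] [ 0.58570468  0.28005621  1.39530868  0.54674741  1.04348059 -0.99076913]
lip [0.48075038 0.4565651  0.10622943] tip 38.1240330039187
move [ 0.003 -0.112 -0.226] [-0.0441 -0.0005  0.0002]
move [-0.    -0.107 -0.238] [-0.0444 -0.      0.    ]
```

View pics/s3.png

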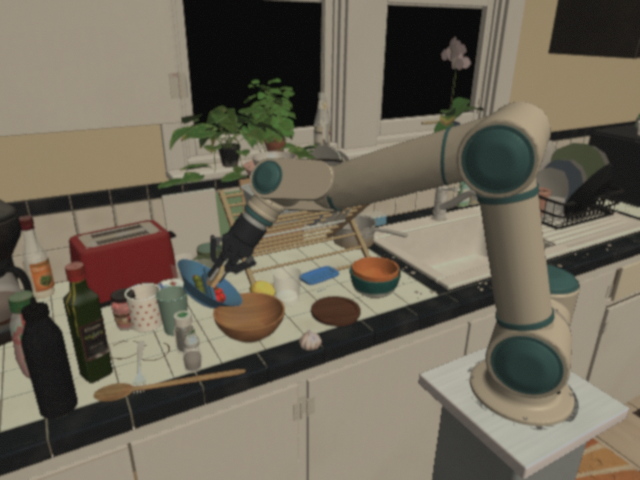

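The dish is tipped 38° with its lip over the bowl, at about (235,303). Nothing has fallen yet, so I'll keep tipping.

Emit:
{"op": "carry_out", "data": {
  "commands": "0 -0.01 -0.02 -0.004 0 0 0; 0 -0.02 -0.05 -0.009 0 0 0; 0 -0.04 -0.08 -0.015 0 0 0; 0 -0.05 -0.11 -0.021 0 0 0; 0 -0.07 -0.14 -0.027 0 0 0; 0 -0.08 -0.17 -0.033 0 0 0; 0 -0.1 -0.2 -0.039 0 0 0; 0 -0.11 -0.225 -0.044 0 0 0; 0 -0.11 -0.225 -0.044 0 0 0; 0 -0.11 -0.225 -0.044 0 0 0; 0 -0.11 -0.225 -0.044 0 0 0"
}}

```text
time: 19.98
tcp_pos: [0.4862, 0.4882, 0.1925]
eef_rot: [0.038, 0.077, 0.888, 0.452]
contact_force: [0.7, 0.4, -4.1]
opening: 0.102
gripper_force: 88.4
```

Emit:
{"op": "carry_out", "data": {
  "commands": "0 -0.01 -0.02 -0.004 0 0 0; 0 -0.02 -0.05 -0.009 0 0 0; 0 -0.04 -0.08 -0.015 0 0 0; 0 -0.05 -0.11 -0.021 0 0 0; 0 -0.07 -0.14 -0.027 0 0 0; 0 -0.08 -0.17 -0.033 0 0 0; 0 -0.1 -0.21 -0.039 0 0 0; 0 -0.105 -0.235 -0.044 0 0 0; 0 -0.105 -0.235 -0.044 0 0 0; 0 -0.105 -0.235 -0.044 0 0 0; 0 -0.105 -0.235 -0.044 0 0 0; 0 -0.105 -0.235 -0.044 0 0 0"
}}

```text
time: 21.48
tcp_pos: [0.4819, 0.4634, 0.1977]
eef_rot: [0.048, 0.071, 0.817, 0.57]
contact_force: [0.1, 0.7, -4.0]
opening: 0.107
gripper_force: 88.6
```

```bash
python3 - <<'E'
from fk import *
s=monitor.get_state(); print(s['time'],s['tcp_pos'],s['joint_positions'])
q=R.from_quat(np.roll(s['eef_rot'],-1))
print('lip',s['tcp_pos']+q.apply([0,-.09,.026]),'tip',np.degrees(np.arccos(-q.as_matrix()[2,2])))
a=cap('wrist')['image'];b=cap('scene')['image'][200:370,130:380];t=cap('top')['image'][190:300,160:300]
im=np.zeros((600,800,3),np.uint8); im[:360,:480]=cv2.resize(a,(480,360)); im[360:,:353]=cv2.resize(b,(353,240)); im[360:,360:360+305]=cv2.resize(t,(305,240))
cv2.imwrite('pics/m4.png',im[...,::-1])
E
```

```text
21.475 [0.48186336 0.46337521 0.19771952] [ 0.39129247  0.16884312  1.74280183  1.37319483  0.943518   -1.7423541 ]
lip [0.48053647 0.45675779 0.10428265] tip 69.7566425676184
```

View pics/m4.png

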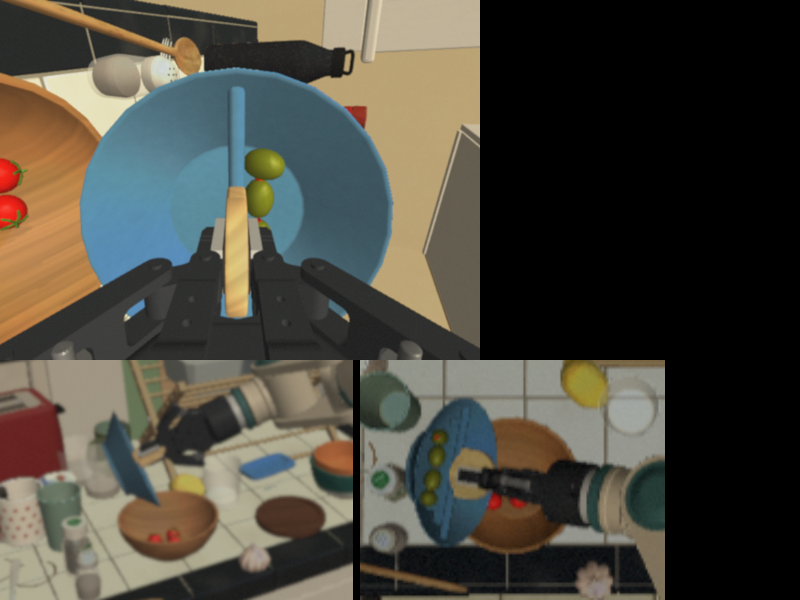

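The composite shows two tomatoes in the bowl in the scene crop, at (153,537) and (175,535). The top view shows four olives against the divider, (438,437) down to (428,497), and the tomato section empty. Next I'll untip the dish and measure the board and what's around it.

```bash
python3 - <<'E'
from fk import *
from plan import chain
s=monitor.get_state(); yw=170
P=s['tcp_pos'];Q=R.from_quat(np.roll(s['eef_rot'],-1))
t=[(lip_tcp(yw,54,zl=.115),yw,54),(lip_tcp(yw,38,zl=.125),yw,38),(lip_tcp(yw,28,zl=.19),yw,28),([.465,.455,.275],yw,14),([.44,.40,.28],yw,0)]
q=s['joint_positions']
for x in t: q,e=ik(np.array(x[0]),rot(x[1],x[2]),q); print(np.round(x[0],3),x[2],round(e,4),np.round(q,2))
chain(t,P,Q)
z=np.load('top1.npz'); w=z['w']; im=z['im'].astype(int); X,Y,Z=w[...,0],w[...,1],w[...,2]
c=vision.capture('top') ; 
def fit(pts,n):
    r=least_squares(lambda q:np.hypot(*(pts-q[:2]).T)-q[2],[*pts.mean(0),.06],loss='soft_l1',f_scale=.002).x; print(n,len(pts),r.round(4))
def edge(mask,zz,n):
    # outline pixels intersected with plane z=zz
    mask=cv2.morphologyEx(mask.astype(np.uint8),cv2.MORPH_OPEN,np.ones((3,3)))
    k=max(cv2.findContours(mask,cv2.RETR_EXTERNAL,cv2.CHAIN_APPROX_NONE)[0],key=cv2.contourArea)[:,0]
    f=240/np.tan(np.radians(c['fov_y'])/2); Rm=R.from_quat(np.roll(c['rotation'],-1)).as_matrix()
    d=np.c_[(k[:,0]-c['cx'])/f,(k[:,1]-c['cy'])/f,np.ones(len(k))]@Rm.T; o=np.array(c['position'])
    pts=(o+d*((zz-o[2])/d[:,2])[:,None])[:,:2]; fit(pts,n)
reg=np.hypot(X-.457,Y-.197)<.1
edge(reg&(im.sum(-1)<260)&(X>.37),.016,'board')
v=z['im'][255,313],z['im'][238,368]; print(v)
reg=np.hypot(X-.503,Y-.043)<.11
hs=cv2.cvtColor(z['im'],cv2.COLOR_RGB2HSV)
edge(reg&(hs[...,1]>90)&(Y>-.045),.055,'orange')
m=reg&(hs[...,1]>90)&(Y>-.04); print(np.nanpercentile(Z[m],[50,95,99]))
reg=np.hypot(X-.477,Y-.437)<.12
edge(reg&(hs[...,1]>70)&(X>.37),.07,'bowl')
sc=np.load('scene1.npz'); ws=sc['w']; m=(np.hypot(ws[...,0]-.457,ws[...,1]-.197)<.08)&(ws[...,2]>.004)&(ws[...,2]<.025)&(sc['im'].sum(-1)<230)
fit(ws[m][:,:2],'x'); print('scene board mid',(np.percentile(ws[m][:,:2],1,axis=0)+np.percentile(ws[m][:,:2],99,axis=0))/2)
E
```

```text
[0.486 0.488 0.203] 54 0.0 [ 0.49  0.17  1.59  0.92  0.93 -1.31]
[0.49  0.511 0.201] 38 0.0 [ 0.59  0.26  1.38  0.53  1.07 -0.96]
[0.492 0.523 0.255] 28 0.0 [ 0.65  0.33  1.14  0.34  1.32 -0.77]
[0.465 0.455 0.275] 14 0.0 [ 0.65  0.26  1.13  0.16  1.56 -0.73]
[0.44 0.4  0.28] 0 0.0 [ 0.68  0.25  1.13  0.    1.77 -0.72]
move [0.002 0.139 0.217] [ 0.0438 -0.0006 -0.0001]
move [-0.     0.118  0.199] [0.0444 0.     0.    ]
move [ 0.     0.432 -0.352] [ 0.0278 -0.      0.    ]
move [ 0.149 -0.539 -0.511] [ 0.0389 -0.     -0.    ]
move [ 0.151 -0.556 -0.19 ] [0.0389 0.     0.    ]
board 186 [0.4448 0.1973 0.0759]
(array([60, 40, 28], dtype=uint8), array([145,  85,  36], dtype=uint8))
orange 164 [0.5007 0.0371 0.0698]
[0.04559969 0.08798858 0.09177293]
bowl 177 [0.4779 0.4374 0.088 ]
x 1113 [0.4512 0.2019 0.0526]
scene board mid [0.45520811 0.20132917]
```

Emit:
{"op": "carry_out", "data": {
  "commands": "0 0.01 0.02 0.004 0 0 0; 0 0.03 0.05 0.01 0 0 0; 0 0.05 0.08 0.016 0 0 0; 0 0.07 0.11 0.023 0 0 0; 0 0.1 0.15 0.03 0 0 0; 0 0.12 0.18 0.037 0 0 0; 0 0.14 0.22 0.044 0 0 0"
}}

```text
time: 22.55
tcp_pos: [0.4861, 0.4884, 0.203]
eef_rot: [0.037, 0.077, 0.888, 0.451]
contact_force: [-0.3, -0.3, -3.4]
opening: 0.104
gripper_force: 88.5
```

Emit:
{"op": "carry_out", "data": {
  "commands": "0 0.02 0.03 0.007 0 0 0; 0 0.04 0.06 0.014 0 0 0; 0 0.05 0.09 0.021 0 0 0; 0 0.07 0.12 0.028 0 0 0; 0 0.09 0.16 0.035 0 0 0; 0 0.11 0.19 0.042 0 0 0; 0 0.12 0.2 0.044 0 0 0"
}}

```text
time: 23.42
tcp_pos: [0.4899, 0.5117, 0.2011]
eef_rot: [0.026, 0.081, 0.942, 0.325]
contact_force: [0.3, 0.7, -4.1]
opening: 0.106
gripper_force: 88.4
```

Emit:
{"op": "carry_out", "data": {
  "commands": "0 0.06 -0.05 0.004 0 0 0; 0 0.14 -0.11 0.009 0 0 0; 0 0.22 -0.18 0.014 0 0 0; 0 0.3 -0.25 0.019 0 0 0; 0 0.38 -0.31 0.024 0 0 0; 0 0.43 -0.35 0.028 0 0 0"
}}

```text
time: 24.18
tcp_pos: [0.4925, 0.5234, 0.2563]
eef_rot: [0.02, 0.084, 0.967, 0.241]
contact_force: [1.0, 0.3, -3.7]
opening: 0.108
gripper_force: 88.4
```

Emit:
{"op": "carry_out", "data": {
  "commands": "0.01 -0.05 -0.05 0.004 0 0 0; 0.03 -0.14 -0.13 0.01 0 0 0; 0.06 -0.24 -0.22 0.017 0 0 0; 0.1 -0.34 -0.32 0.025 0 0 0; 0.13 -0.45 -0.42 0.033 0 0 0; 0.15 -0.54 -0.51 0.039 0 0 0"
}}

```text
time: 24.92
tcp_pos: [0.4651, 0.4544, 0.2747]
eef_rot: [0.009, 0.085, 0.989, 0.12]
contact_force: [0.1, -0.9, -3.5]
opening: 0.106
gripper_force: 88.2
```

Emit:
{"op": "carry_out", "data": {
  "commands": "0.02 -0.08 -0.03 0.006 0 0 0; 0.05 -0.18 -0.06 0.013 0 0 0; 0.08 -0.28 -0.1 0.02 0 0 0; 0.11 -0.39 -0.13 0.027 0 0 0; 0.14 -0.5 -0.17 0.035 0 0 0; 0.15 -0.56 -0.19 0.039 0 0 0; 0.15 -0.56 -0.19 0.039 0 0 0"
}}

```text
time: 25.8
tcp_pos: [0.4406, 0.3998, 0.2797]
eef_rot: [-0.001, 0.086, 0.996, -0.001]
contact_force: [-0.1, -0.9, -4.2]
opening: 0.108
gripper_force: 88.4
```

```bash
python3 - <<'E'
from fk import *
from plan import chain
s=monitor.get_state(); print(s['time'],s['tcp_pos'],s['joint_positions'])
P=s['tcp_pos'];Q=R.from_quat(np.roll(s['eef_rot'],-1))
z=np.load('top1.npz'); im=z['im']; w=z['w']
t=cap('top')['image']; sc=cap('scene')['image']
o=np.zeros((600,800,3),np.uint8); o[:300,:400]=cv2.resize(t[180:300,170:330],(400,300)); o[300:,:450]=cv2.resize(sc[200:360,150:390],(450,300),interpolation=2)
o[:300,400:]=cv2.resize(im[205:305,250:383],(400,300),interpolation=0)
cv2.imwrite('pics/m5.png',o[...,::-1])
g=im.sum(-1).astype(int)
for r in range(225,285,6): print(r,g[r,280:346:3].tolist())
chain([([.44,.40,.28],168,0),([.448,.3,.28],168,0),([.457,.2,.2],168,0)],P,Q)
E
```

```text
25.8 [0.44055351 0.39979293 0.27965352] [ 6.74491644e-01  2.49060521e-01  1.12481223e+00  8.66800687e-04
  1.77032207e+00 -7.24471951e-01]
225 [457, 439, 442, 443, 451, 450, 439, 431, 432, 428, 351, 435, 440, 440, 447, 442, 451, 445, 442, 446, 448, 445]
231 [444, 445, 450, 447, 450, 448, 441, 426, 428, 439, 321, 358, 392, 441, 443, 450, 440, 448, 430, 444, 450, 441]
237 [450, 453, 451, 454, 449, 447, 362, 112, 118, 115, 113, 124, 123, 114, 106, 113, 271, 445, 446, 435, 436, 172]
243 [449, 451, 445, 450, 450, 112, 114, 127, 107, 105, 115, 108, 121, 109, 122, 127, 102, 116, 434, 444, 447, 172]
249 [431, 436, 441, 441, 116, 110, 127, 119, 117, 123, 121, 128, 96, 120, 122, 114, 104, 92, 109, 444, 447, 445]
255 [427, 420, 430, 436, 97, 111, 116, 110, 107, 119, 116, 128, 121, 121, 125, 117, 122, 128, 116, 437, 444, 443]
261 [417, 420, 421, 430, 126, 107, 106, 114, 104, 114, 110, 120, 115, 108, 117, 110, 111, 93, 117, 445, 447, 452]
267 [433, 440, 433, 432, 429, 126, 121, 132, 97, 118, 95, 110, 105, 112, 105, 98, 101, 121, 435, 447, 449, 445]
273 [402, 389, 385, 392, 380, 362, 371, 108, 109, 87, 102, 101, 101, 111, 115, 124, 287, 390, 374, 372, 379, 380]
279 [29, 56, 56, 72, 70, 77, 77, 62, 59, 67, 72, 44, 52, 69, 49, 36, 191, 63, 57, 60, 36, 50]
move [ 0.006  0.001 -0.003] [-0.0002 -0.0004  0.006 ]
move [-0.286 -0.962 -0.   ] [0. 0. 0.]
move [-0.296 -0.959  0.8  ] [0. 0. 0.]
```

View pics/m5.png

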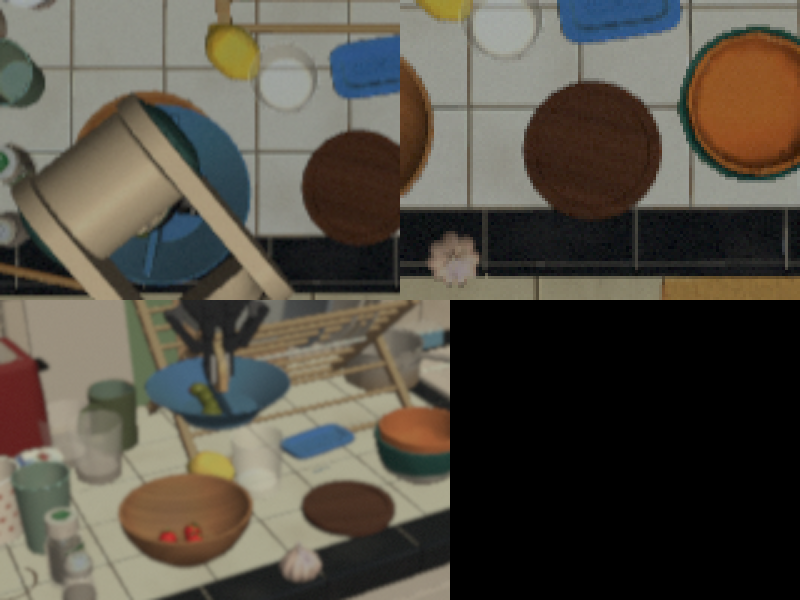

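The scene crop shows the dish level with its olives, and two tomatoes visible in the bowl at (167,537) and (192,532). I'll fit the board's outline using only pixels above the black strip, and check the dish and bowl contents by colour.

```bash
python3 - <<'E'
from fk import *
z=np.load('top1.npz'); im=z['im']; g=cv2.resize(im,None,fx=1,fy=1).sum(-1).astype(float)
c=vision.capture('top'); f=240/np.tan(np.radians(c['fov_y'])/2); Rm=R.from_quat(np.roll(c['rotation'],-1)).as_matrix(); o=np.array(c['position'])
def world(k,zz):
    d=np.c_[(k[:,0]-c['cx'])/f,(k[:,1]-c['cy'])/f,np.ones(len(k))]@Rm.T
    return (o+d*((zz-o[2])/d[:,2])[:,None])[:,:2]
from scipy.ndimage import map_coordinates
def fit(c0,thr,rmax=32,a0=0,a1=360,zz=.016,n=''):
    k=[]
    for a in np.radians(np.arange(a0,a1,3)):
        r=np.arange(12,rmax,.2); v=map_coordinates(g,[c0[1]+r*np.sin(a),c0[0]+r*np.cos(a)],order=1)
        i=np.argmax(v>thr)
        if v.max()>thr: k.append([c0[0]+r[i]*np.cos(a),c0[1]+r[i]*np.sin(a)])
    p=world(np.array(k),zz); r=least_squares(lambda q:np.hypot(*(p-q[:2]).T)-q[2],[*p.mean(0),.06],loss='soft_l1',f_scale=.001); print(n,len(k),r.x.round(4),np.abs(r.fun).mean())
fit((313.5,255),270,a0=-220,a1=40,n='board')
# grasp-time reference: dish centre by same camera: grip top centre
cw=cap('wrist'); a=cw['image'].astype(int); red=(a[...,0]>a[...,1]+90)&(a[...,0]>150)&(a[...,2]<90)&(a[...,1]<80); print('red px in wrist',red.sum())
cv2.imwrite('pics/w6.png',cw['image'][...,::-1])
E
```

```text
board 87 [0.4582 0.1961 0.0686] 0.000425293835837071
red px in wrist 28
```

View pics/w6.png

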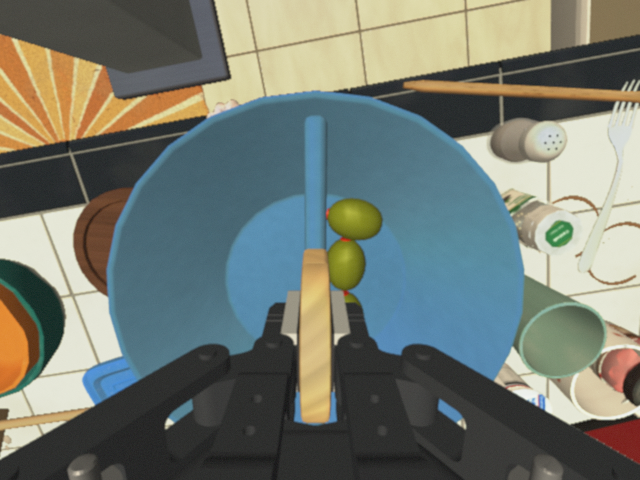

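The wrist view shows the tomato half empty, with olives at (355,218), (345,262) and (350,297) and the fourth hidden behind the fingers.

```bash
python3 - <<'E'
from fk import *
from plan import chain
z=np.load('top1.npz'); im=z['im']
c=vision.capture('top'); f=240/np.tan(np.radians(c['fov_y'])/2); Rm=R.from_quat(np.roll(c['rotation'],-1)).as_matrix(); o=np.array(c['position'])
h=cv2.cvtColor(im,cv2.COLOR_RGB2HSV); m=((h[...,0]>95)&(h[...,0]<115)&(h[...,1]>80)).astype(np.uint8)
m[:,:385]=0; m[:,465:]=0; m[:225]=0; m[300:]=0
k=max(cv2.findContours(m,0,1)[0],key=cv2.contourArea)[:,0].astype(float)
d=np.c_[(k[:,0]-c['cx'])/f,(k[:,1]-c['cy'])/f,np.ones(len(k))]@Rm.T
p=(o+d*((.042-o[2])/d[:,2])[:,None])[:,:2]; r=least_squares(lambda q:np.hypot(*(p-q[:2]).T)-q[2],[*p.mean(0),.06],loss='soft_l1',f_scale=.001); print('dish',len(k),r.x.round(4),np.abs(r.fun).mean())
off=rot(68.3).inv().apply(np.r_[r.x[:2]-[.4335,-.124],0]); print('offset in tool',off)
s=monitor.get_state(); P=s['tcp_pos'];Q=R.from_quat(np.roll(s['eef_rot'],-1))
T=np.array([.458,.196,0])-rot(168).apply(off); print('tcp target',T)
chain([([.445,.31,.28],168,0),([T[0],.22,.28],168,0),([T[0],T[1],.19],168,0),([T[0],T[1],.115],168,0)],P,Q)
E
```

```text
dish 177 [ 0.4315 -0.1279  0.0891] 0.0010862374912337144
offset in tool [-4.38736510e-03 -3.98800989e-04 -4.88390355e-20]
tcp target [ 4.53791425e-01  1.97302271e-01 -4.09370997e-35]
move [-0.196 -0.877 -0.003] [-0.0002 -0.0004  0.006 ]
move [-0.273 -0.862 -0.   ] [0. 0. 0.]
move [-0.047 -0.222  0.9  ] [0. 0. 0.]
move [-0.   -0.    0.75] [0. 0. 0.]
```

Emit:
{"op": "carry_out", "data": {
  "commands": "-0.02 -0.06 0 0 0 0.001 0; -0.04 -0.17 0 0 0 0.002 0; -0.07 -0.31 0 0 0 0.003 0; -0.1 -0.45 0 0 0 0.004 0; -0.13 -0.59 0 0 0 0.005 0; -0.16 -0.73 0 0 0 0.006 0; -0.2 -0.88 0 0 0 0.006 0"
}}

```text
time: 26.92
tcp_pos: [0.4453, 0.3086, 0.2799]
eef_rot: [-0.001, 0.105, 0.995, -0.001]
contact_force: [0.3, -0.8, -3.8]
opening: 0.108
gripper_force: 88.1
```

Emit:
{"op": "carry_out", "data": {
  "commands": "-0.04 -0.14 0 0 0 0 0; -0.09 -0.28 0 0 0 0 0; -0.13 -0.42 0 0 0 0 0; -0.18 -0.56 0 0 0 0 0; -0.22 -0.7 0 0 0 0 0; -0.25 -0.8 0 0 0 0 0; -0.27 -0.86 0 0 0 0 0; -0.27 -0.86 0 0 0 0 0"
}}

```text
time: 27.92
tcp_pos: [0.4539, 0.2197, 0.2799]
eef_rot: [-0.001, 0.105, 0.994, -0.001]
contact_force: [0.1, -0.0, -5.1]
opening: 0.105
gripper_force: 88.3
```

Emit:
{"op": "carry_out", "data": {
  "commands": "-0.01 -0.04 0.06 0 0 0 0; -0.02 -0.1 0.18 0 0 0 0; -0.03 -0.16 0.32 0 0 0 0; -0.04 -0.2 0.48 0 0 0 0; -0.05 -0.22 0.64 0 0 0 0; -0.05 -0.22 0.78 0 0 0 0; -0.05 -0.22 0.88 0 0 0 0; -0.05 -0.22 0.9 0 0 0 0; -0.05 -0.22 0.9 0 0 0 0"
}}

```text
time: 29.05
tcp_pos: [0.454, 0.1974, 0.1902]
eef_rot: [-0.001, 0.104, 0.995, -0.0]
contact_force: [0.5, 0.6, -4.2]
opening: 0.107
gripper_force: 88.3
```

```bash
python3 - <<'E'
from fk import *
s=monitor.get_state(); P=s['tcp_pos'];Q=R.from_quat(np.roll(s['eef_rot'],-1)); print(s['time'],P)
c=cap('wrist'); f=240/np.tan(np.radians(c['fov_y'])/2); Rm=R.from_quat(np.roll(c['rotation'],-1)).as_matrix(); o=np.array(c['position'])
h=cv2.cvtColor(c['image'],cv2.COLOR_RGB2HSV); m=((h[...,0]>95)&(h[...,0]<115)&(h[...,1]>80)).astype(np.uint8)
m=cv2.morphologyEx(m,cv2.MORPH_OPEN,np.ones((5,5)))
# outermost blue per ray from image point of dish centre, rows above the fingers
k=[]
for a in np.radians(np.arange(-195,16,3)):
    r=np.arange(60,300); u=(315+r*np.cos(a)).astype(int); v=(275+r*np.sin(a)).astype(int)
    ok=(u>=0)&(u<640)&(v>=0)&(v<480); u,v,r=u[ok],v[ok],r[ok]; b=m[v,u]; j=np.argmax((b[:-3]==1)&(b[1:-2]==0)&(b[2:-1]==0)&(b[3:]==0))
    if j: k.append([u[j],v[j]])
k=np.array(k,float); d=np.c_[(k[:,0]-c['cx'])/f,(k[:,1]-c['cy'])/f,np.ones(len(k))]@Rm.T
zr=P[2]-.0652+.042
p=(o+d*((zr-o[2])/d[:,2])[:,None])[:,:2]
r=least_squares(lambda q:np.hypot(*(p-q[:2]).T)-q[2],[*p.mean(0),.09],loss='soft_l1',f_scale=.001); print(len(k),r.x.round(4),np.abs(r.fun).mean())
print('offset tool',Q.inv().apply(np.r_[r.x[:2]-P[:2],0]))
t=cap('top'); red=(t['image'][...,0].astype(int)>t['image'][...,1].astype(int)+60)&(t['image'][...,2]<80); w=cloud(t)
q=red&(np.hypot(w[...,0]-.477,w[...,1]-.437)<.1)
h2=cv2.cvtColor(t['image'],cv2.COLOR_RGB2HSV); q=(np.hypot(w[...,0]-.477,w[...,1]-.437)<.1)&((h2[...,0]<5)|(h2[...,0]>174))&(h2[...,1]>180)
n,l,st,ce=cv2.connectedComponentsWithStats(q.astype(np.uint8))
for i in range(1,n): print('tom',st[i,4],np.nanmean(w[l==i],0).round(3))
big=cv2.resize(t['image'][180:300,180:340],(800,600)); cv2.imwrite('pics/t7.png',big[...,::-1])
E
```

```text
29.05 [0.45404771 0.19739401 0.19022385]
71 [0.4556 0.1988 0.0888] 0.0009229319306417472
offset tool [-1.26522933e-03  1.68279264e-03 -4.17097660e-06]
tom 25 [0.49  0.429 0.03 ]
tom 35 [0.483 0.464 0.03 ]
tom 2 [0.485 0.416 0.025]
tom 3 [0.477 0.426 0.03 ]
tom 43 [0.459 0.467 0.029]
tom 32 [0.46  0.435 0.031]
tom 1 [0.469 0.426 0.03 ]
```

View pics/t7.png

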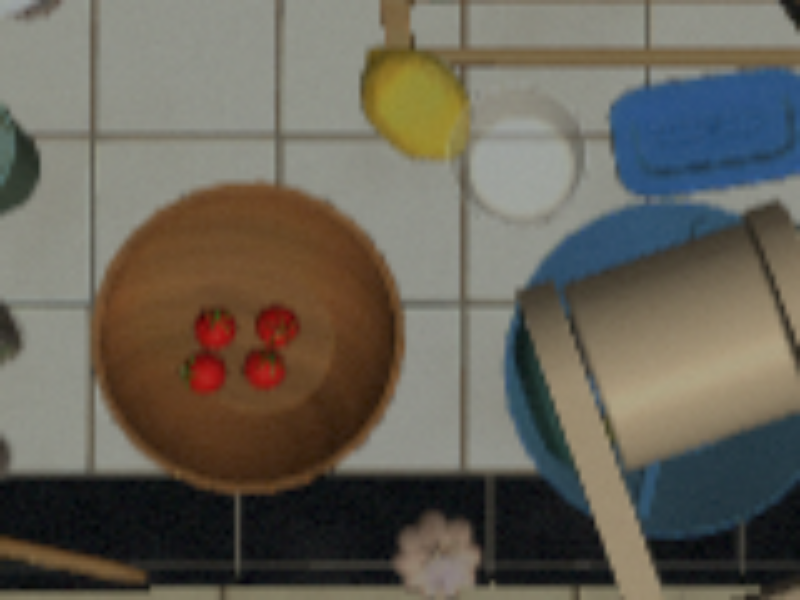

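The top view shows all four tomatoes in the bowl, around (240,350), with the tumbler and garlic undisturbed. Now I'll lower the dish.

Emit:
{"op": "carry_out", "data": {
  "commands": "-0.02 -0.01 0.05 0 0 0 0; -0.02 -0.01 0.15 0 0 0 0; -0.02 -0.01 0.3 0 0 0 0; -0.02 -0.01 0.45 0 0 0 0; -0.02 -0.01 0.6 0 0 0 0; -0.02 -0.01 0.74 0 0 0 0; -0.02 -0.01 0.85 0 0 0 0; -0.02 -0.01 0.93 0 0 0 0; -0.02 -0.01 0.97 0 0 0 0; -0.02 -0.01 0.97 0 0 0 0; -0.02 -0.01 0.97 0 0 0 0"
}}

```text
time: 30.52
tcp_pos: [0.457, 0.1979, 0.0976]
eef_rot: [0.002, 0.104, 0.995, 0.002]
contact_force: [-9.6, 8.8, 21.0]
opening: 0.102
gripper_force: 94.0
```

Emit:
{"op": "carry_out", "data": {
  "commands": "0 0 0.03 0 0 0 0; 0 0 0.06 0 0 0 0; 0 0 0.09 0 0 0 0; 0 0 0.11 0 0 0 0; 0 0 0.13 0 0 0 0; 0 0 0.13 0 0 0 0; 0 0 0.13 0 0 0 0"
}}

```text
time: 31.4
tcp_pos: [0.4603, 0.1999, 0.0913]
eef_rot: [0.007, 0.104, 0.995, 0.004]
contact_force: [-17.8, 17.1, 53.8]
opening: 0.109
gripper_force: 154.8
```

Contact came early, with the dish still about 30 mm up. Something on the +x −y side is touching it, so I'll back off and look.

Emit:
{"op": "carry_out", "data": {
  "commands": "0 0 -0.1 0 0 0 0; 0 0 -0.2 0 0 0 0; 0 0 -0.4 0 0 0 0; 0 0 -0.6 0 0 0 0; 0 0 -0.6 0 0 0 0"
}}

```text
time: 32.02
tcp_pos: [0.4566, 0.1961, 0.1415]
eef_rot: [0.001, 0.105, 0.995, 0.0]
contact_force: [-0.0, 0.8, -3.9]
opening: 0.105
gripper_force: 94.8
```

```bash
python3 - <<'E'
from fk import *
s=monitor.get_state(); print(s['time'],s['tcp_pos'],s['contact_force'],s['opening'],s['joint_positions'])
q=R.from_quat(np.roll(s['eef_rot'],-1)); print('rot',q.as_matrix().round(3).tolist())
a=cap('scene')['image'][180:360,230:430]; b=cap('wrist')['image']; t=cap('top')['image'][190:290,250:400]
o=np.zeros((600,800,3),np.uint8); o[:300,:333]=cv2.resize(a,(333,300)); o[:300,340:790]=cv2.resize(t,(450,300)); o[300:,:400]=cv2.resize(b,(400,300))
cv2.imwrite('pics/m8.png',o[...,::-1])
# heights
z=np.load('scene1.npz'); w=z['w']; hs=cv2.cvtColor(z['im'],cv2.COLOR_RGB2HSV)
m=(hs[...,1]>90)&(np.hypot(w[...,0]-.5,w[...,1]-.04)<.09)&(w[...,2]>.02)&(w[...,2]<.15)
print('orange scene',m.sum(),np.percentile(w[m],[1,50,99],axis=0).round(3))
m&=w[...,2]>np.percentile(w[m][:,2],85); print(np.percentile(w[m],[1,50,99],axis=0).round(3))
E
```

```text
32.025 [0.45656936 0.19608753 0.14146679] [-0.03406903  0.79572599 -3.94031781] 0.10492276960512086 [ 3.31481107e-01  3.49508802e-02  1.63732096e+00 -2.87860369e-04
  1.46802364e+00 -1.02972439e+00]
rot [[-0.978, 0.208, 0.001], [0.208, 0.978, 0.0], [-0.001, 0.0, -1.0]]
orange scene 1315 [[ 0.427 -0.022  0.039]
 [ 0.503  0.039  0.067]
 [ 0.566  0.115  0.089]]
[[ 0.433 -0.025  0.084]
 [ 0.493  0.045  0.087]
 [ 0.566  0.108  0.09 ]]
```

View pics/m8.png

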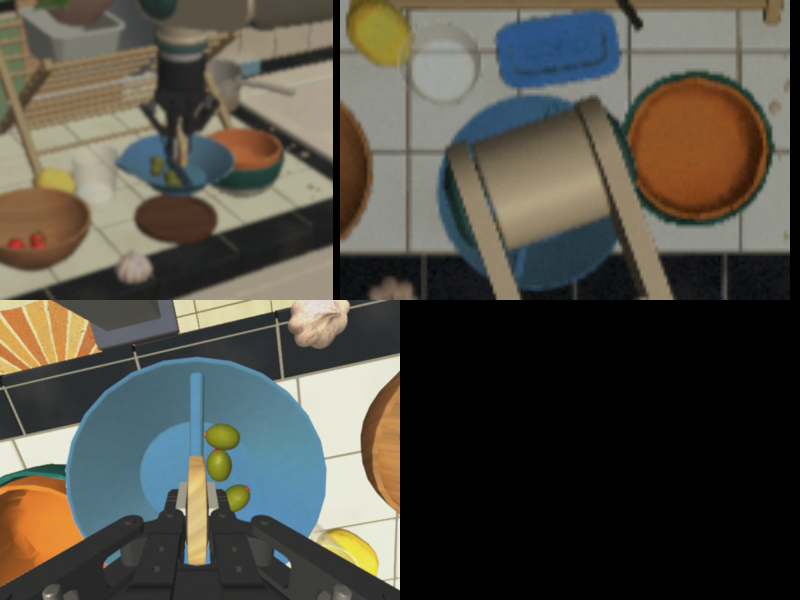

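The composite shows the orange bowl's rim (z about 0.088) right beside the held dish. The tumbler, at about (440,62) in the top crop, looks unmoved. That uses up my picture allowance, so from here I'll work from numbers only: exact rim circles, and the dish's pose in the grip.

```bash
python3 - <<'E'
from fk import *
from scipy.ndimage import map_coordinates
s=monitor.get_state(); P=s['tcp_pos'];Q=R.from_quat(np.roll(s['eef_rot'],-1))
def circ(p,n):
    r=least_squares(lambda q:np.hypot(*(p-q[:2]).T)-q[2],[*p.mean(0),.06],loss='soft_l1',f_scale=.001); print(n,len(p),r.x.round(4),np.abs(r.fun).mean().round(4)); return r.x
def cam(c): return 240/np.tan(np.radians(c['fov_y'])/2),R.from_quat(np.roll(c['rotation'],-1)).as_matrix(),np.array(c['position'])
def world(c,k,zz):
    f,Rm,o=cam(c); k=np.array(k,float); d=np.c_[(k[:,0]-c['cx'])/f,(k[:,1]-c['cy'])/f,np.ones(len(k))]@Rm.T
    return (o+d*((zz-o[2])/d[:,2])[:,None])[:,:2]
t=cap('top'); im0=np.load('top1.npz')['im']
def outer(mask,c0,r0,r1,angs):
    k=[]
    for a in np.radians(angs):
        r=np.arange(r0,r1,.25); v=map_coordinates(mask.astype(float),[c0[1]+r*np.sin(a),c0[0]+r*np.cos(a)],order=1)
        j=np.where((v[:-1]>.5)&(v[1:]<=.5))[0]
        if len(j): k.append([c0[0]+r[j[-1]]*np.cos(a),c0[1]+r[j[-1]]*np.sin(a)])
    return k
for nm,im in(('start',im0),('now',t['image'])):
    h=cv2.cvtColor(im,cv2.COLOR_RGB2HSV); m=(h[...,1]>75)
    circ(world(t,outer(m,(368.5,239),15,29,range(-100,100,4)),.088),'orange '+nm)
# tumbler before/after: template match
a=im0[195:230,268:300]; r=cv2.matchTemplate(t['image'][185:240,258:310],a,cv2.TM_CCOEFF_NORMED); print('tumbler shift',np.array(np.unravel_index(r.argmax(),r.shape))-[10,10],r.max())
g=cv2.cvtColor(im0,cv2.COLOR_RGB2GRAY)[190:235,262:306]; hc=cv2.HoughCircles(cv2.resize(g,None,fx=6,fy=6,interpolation=cv2.INTER_CUBIC),cv2.HOUGH_GRADIENT,1,30,param1=60,param2=15,minRadius=66,maxRadius=100)
for u,v,rr in hc[0][:4]: print('tumbler rim cand',world(t,[[262+u/6,190+v/6]],.091),rr/6*(1.5644-.091)/cam(t)[0])
# dish in grip
c=cap('wrist'); w=cloud(c); h=cv2.cvtColor(c['image'],cv2.COLOR_RGB2HSV); m=((h[...,0]>95)&(h[...,0]<115)&(h[...,1]>80)).astype(np.uint8)
k=np.array(outer(m,(315,275),60,280,range(-195,16,3)))
x=circ(world(c,k,P[2]-.0652+.042),'dish'); print('off tool',Q.inv().apply(np.r_[x[:2]-P[:2],0]))
ctr=np.array([315,275]); ki=np.round(ctr+(k-ctr)*.985).astype(int); p=w[ki[:,1],ki[:,0]]; p=p[np.isfinite(p).all(1)]
A=np.c_[p[:,:2]-x[:2],np.ones(len(p))]; sol=least_squares(lambda q:A@q-p[:,2],[0,0,.1],loss='soft_l1',f_scale=.001).x; print('rim plane slopes/height',sol.round(4),'rel tcp',sol[2]-P[2])
E
```

```text
orange start 50 [0.4993 0.0417 0.0724] 0.0008
orange now 50 [0.4992 0.0417 0.0725] 0.0007
tumbler shift [0 0] 0.92495453Traceback (most recent call last):
  File "<stdin>", line 24, in <module>
TypeError: 'NoneType' object is not subscriptable
```

```bash
python3 - <<'E'
from fk import *
from scipy.ndimage import map_coordinates
s=monitor.get_state(); P=s['tcp_pos'];Q=R.from_quat(np.roll(s['eef_rot'],-1)); print(s['time'])
c=cap('wrist'); w=cloud(c); f=240/np.tan(np.radians(c['fov_y'])/2); Rm=R.from_quat(np.roll(c['rotation'],-1)).as_matrix(); o=np.array(c['position'])
h=cv2.cvtColor(c['image'],cv2.COLOR_RGB2HSV); m=((h[...,0]>95)&(h[...,0]<115)&(h[...,1]>80)).astype(float)
k=[]
for a in np.radians(range(-195,16,3)):
    r=np.arange(60,280,.5); v=map_coordinates(m,[275+r*np.sin(a),315+r*np.cos(a)],order=1)
    j=np.where((v[:-1]>.5)&(v[1:]<=.5))[0]
    if len(j): k.append([315+r[j[-1]]*np.cos(a),275+r[j[-1]]*np.sin(a)])
k=np.array(k)
d=np.c_[(k[:,0]-c['cx'])/f,(k[:,1]-c['cy'])/f,np.ones(len(k))]@Rm.T
p=(o+d*((P[2]-.0232-o[2])/d[:,2])[:,None])[:,:2]
x=least_squares(lambda q:np.hypot(*(p-q[:2]).T)-q[2],[*p.mean(0),.09],loss='soft_l1',f_scale=.001).x
print('dish',x.round(4),'off tool',Q.inv().apply(np.r_[x[:2]-P[:2],0]))
ctr=np.array([315,275]); ki=np.round(ctr+(k-ctr)*.985).astype(int); p=w[ki[:,1],ki[:,0]]; p=p[np.isfinite(p).all(1)]
pt=Q.inv().apply(p-P); A=np.c_[pt[:,:2],np.ones(len(p))]; sol=least_squares(lambda q:A@q-pt[:,2],[0,0,.02],loss='soft_l1',f_scale=.001).x; print('rim plane in tool',sol.round(4))
# profile of orange bowl from scene cloud: radius vs height
z=np.load('scene1.npz'); W=z['w']; H=cv2.cvtColor(z['im'],cv2.COLOR_RGB2HSV); rr=np.hypot(W[...,0]-.4993,W[...,1]-.0417)
for a in np.arange(.02,.095,.01):
    q=(W[...,2]>a)&(W[...,2]<a+.01)&(rr<.085)&(H[...,0]>60)&(H[...,1]>80); 
    if q.sum()>5: print('orange z',a.round(3),q.sum(),np.percentile(rr[q],[50,90]).round(4))
b=cap('top'); q=[finder.search_frame('top','glass_tumbler')]; print([np.round(i['centre'],3) for i in q[0]])
E
```

```text
32.225
dish [0.4568 0.1961 0.0891] off tool [-1.63089038e-03  8.77287464e-04 -8.61563765e-06]
rim plane in tool [0.0063 0.0083 0.0239]
orange z 0.04 84 [0.068  0.0709]
orange z 0.05 110 [0.0702 0.0731]
orange z 0.06 130 [0.0727 0.0745]
orange z 0.07 69 [0.0728 0.0756]
[array([0.586, 0.286, 0.017]), array([0.411, 0.196, 0.107])]
```

```bash
python3 - <<'E'
from plan import *
s=monitor.get_state(); P=s['tcp_pos'];Q=R.from_quat(np.roll(s['eef_rot'],-1)); print(P)
chain([([.4535,.2035,.14],168,0),([.4535,.2035,.084],168,0),([.455,.199,.081],168,0),([.455,.199,.073],168,0)],P,Q)
E
```

```text
[0.45519832 0.19568473 0.13903404]
move [ 0.033  0.073 -0.01 ] [-0.0004 -0.0005 -0.    ]
move [-0.   -0.    0.56] [0. 0. 0.]
move [-0.024 -0.041  0.03 ] [0. 0. 0.]
move [-0.   -0.    0.08] [0. 0. 0.]
```

Emit:
{"op": "carry_out", "data": {
  "commands": "0.03 0.07 0 0 0 0 0; 0.03 0.07 0.06 0 0 0 0; 0.03 0.07 0.14 0 0 0 0; 0.03 0.07 0.22 0 0 0 0; 0.03 0.07 0.3 0 0 0 0; 0.03 0.07 0.36 0 0 0 0; 0.03 0.07 0.42 0 0 0 0; 0.03 0.07 0.46 0 0 0 0; 0.03 0.07 0.46 0 0 0 0"
}}

```text
time: 33.5
tcp_pos: [0.4538, 0.2032, 0.0936]
eef_rot: [-0.001, 0.105, 0.995, -0.001]
contact_force: [0.3, 0.4, -3.5]
opening: 0.106
gripper_force: 94.5
```

Emit:
{"op": "carry_out", "data": {
  "commands": "0 0 0.03 0 0 0 0; 0 0 0.06 0 0 0 0; 0 0 0.08 0 0 0 0; 0 0 0.08 0 0 0 0"
}}

```text
time: 34.0
tcp_pos: [0.4538, 0.2032, 0.0857]
eef_rot: [-0.001, 0.105, 0.995, -0.001]
contact_force: [0.3, -0.5, -3.1]
opening: 0.103
gripper_force: 94.5
```

Emit:
{"op": "carry_out", "data": {
  "commands": "-0.01 -0.02 0.02 0 0 0 0; -0.02 -0.04 0.02 0 0 0 0; -0.02 -0.04 0.02 0 0 0 0"
}}

```text
time: 34.38
tcp_pos: [0.4551, 0.1987, 0.0839]
eef_rot: [-0.001, 0.105, 0.995, -0.001]
contact_force: [0.3, -1.1, -4.9]
opening: 0.104
gripper_force: 94.4
```

Emit:
{"op": "carry_out", "data": {
  "commands": "0 0 0.02 0 0 0 0; 0 0 0.04 0 0 0 0; 0 0 0.06 0 0 0 0; 0 0 0.07 0 0 0 0; 0 0 0.07 0 0 0 0"
}}

```text
time: 35.0
tcp_pos: [0.4549, 0.1989, 0.0768]
eef_rot: [-0.001, 0.105, 0.995, -0.001]
contact_force: [-0.3, -0.8, -3.4]
opening: 0.11
gripper_force: 94.4
```

Emit:
{"op": "carry_out", "data": {
  "commands": "0 0 0.01 0 0 0 0; 0 0 0.02 0 0 0 0; 0 0 0.025 0 0 0 0; 0 0 0.025 0 0 0 0"
}}

```text
time: 35.5
tcp_pos: [0.4554, 0.1988, 0.0754]
eef_rot: [-0.001, 0.105, 0.995, -0.001]
contact_force: [-2.5, -2.7, 6.2]
opening: 0.103
gripper_force: 96.1
```

Contact at z 0.0754 puts the underside at 0.010, so the dish is on the well floor. I'll release it gently.

Emit:
{"op": "carry_out", "data": {
  "commands": "0 0 0 0 0 0 0.12; 0 0 0 0 0 0 0.16; 0 0 0 0 0 0 0.25; 0 0 0 0 0 0 0.4; 0 0 0 0 0 0 0.5; 0 0 0 0 0 0 0.5; 0 0 0 0 0 0 0.5",
  "squeeze": 30
}}

```text
time: 36.38
tcp_pos: [0.455, 0.1989, 0.0743]
eef_rot: [-0.001, 0.105, 0.995, -0.001]
contact_force: [0.7, 0.5, -0.4]
opening: 0.504
gripper_force: 0.0
```

Emit:
{"op": "carry_out", "data": {
  "commands": "0 0 -0.1 0 0 0 0.5; 0 0 -0.3 0 0 0 0.5; 0 0 -0.6 0 0 0 0.5; 0 0 -1 0 0 0 0.5; 0 0 -1 0 0 0 0.5"
}}

```text
time: 37.0
tcp_pos: [0.4569, 0.1996, 0.1789]
eef_rot: [0.002, 0.105, 0.995, 0.001]
contact_force: [-0.2, -0.0, -0.1]
opening: 0.503
gripper_force: 0.0
```

Emit:
{"op": "carry_out", "data": {
  "commands": "0.5 0 -0.2 0 0 0 0.5; 0.9 -0.9 -0.2 0 0 0 0.5; 0.9 -0.9 -0.2 0 0 0 0.5; 0.9 -0.9 -0.2 0 0 0 0.5; 0.9 -0.9 -0.2 0 0 0 0.5"
}}

```text
time: 37.62
tcp_pos: [0.3488, 0.1299, 0.1947]
eef_rot: [-0.001, 0.105, 0.995, -0.0]
contact_force: [0.6, 0.4, 0.0]
opening: 0.5
gripper_force: 0.0
```

```bash
python3 - <<'E'
from fk import *
s=monitor.get_state(); print(s['time'],s['tcp_pos'],s['contact_force'],s['opening'])
c=cap('wrist'); 
for cam in ('wrist','top','scene'):
    c=cap(cam); w=cloud(c); h=cv2.cvtColor(c['image'],cv2.COLOR_RGB2HSV)
    b=(h[...,0]>95)&(h[...,0]<115)&(h[...,1]>80)&(np.hypot(w[...,0]-.457,w[...,1]-.197)<.12)
    rad=np.hypot(w[...,0]-.457,w[...,1]-.198); p=w[b&(rad>.078)&(w[...,2]>.035)]
    print(cam,b.sum(),len(p))
    if len(p)>50:
        x=least_squares(lambda q:np.hypot(*(p[:,:2]-q[:2]).T)-q[2],[.457,.197,.085],loss='soft_l1',f_scale=.002).x
        A=np.c_[p[:,:2]-x[:2],np.ones(len(p))]; top=p[:,2]>0; sol=least_squares(lambda q:A@q-p[:,2],[0,0,.05],loss='soft_l1',f_scale=.001).x
        print(' centre',x.round(4),'plane',sol.round(4),'ztop',np.percentile(p[:,2],98))
    for l in('olive0','tomato0'):
        print(l,[(np.round(q['centre'],3).tolist(),round(q['conf'],2)) for q in finder.search_frame(cam,l)])
E
```

```text
37.625 [0.34881041 0.1299302  0.19474049] [0.56556664 0.35128275 0.04381985] 0.4998549967462672
wrist 20071 6985
 centre [0.458  0.1994 0.0847] plane [-0.0096 -0.0117  0.0484] ztop 0.22355323051137077
olive0 [([0.426, 0.222, 0.041], 0.84), ([0.442, 0.22, 0.033], 0.67), ([0.467, 0.229, 0.037], 0.55)]
tomato0 []
top 2834 823
 centre [0.4583 0.1982 0.0846] plane [ 0.0087 -0.0033  0.049 ] ztop 0.05732463296649119
olive0 [([0.496, 0.216, 0.035], 0.46), ([0.422, 0.222, 0.035], 0.44), ([0.47, 0.226, 0.033], 0.39)]
tomato0 [([0.461, 0.466, 0.026], 0.57), ([0.462, 0.436, 0.025], 0.52), ([0.49, 0.426, 0.028], 0.45), ([0.486, 0.462, 0.031], 0.39)]
scene 1221 381
 centre [0.4607 0.1989 0.0833] plane [ 0.0043 -0.0032  0.0478] ztop 0.053170415543291716
olive0 [([0.34, 0.34, 0.038], 0.68), ([0.493, 0.22, 0.031], 0.6), ([0.423, 0.23, 0.032], 0.36)]
tomato0 [([0.488, 0.432, 0.031], 0.59), ([0.477, 0.463, 0.029], 0.52)]
```

```bash
python3 -c "
from plant import hand_in
print(hand_in())"
```

```text
the job is handed in; nothing more can be done
None
```

I handed the job in: the last camera check showed four tomatoes in the salad bowl, four olives in their section, and the dish released level within about 2 mm of the well centre. On the first lowering the dish rim pressed on the unlisted orange bowl next to the board (54 N at the wrist; neither that bowl nor the tumbler moved), I viewed 11 pictures rather than 10, and the hand-in returned no verdict.

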